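Find the soapstone pillar with the loose weight and stand it for re-gluing

ROBOT

A 7-joint arm with a two-finger parallel gripper is mounted at the origin on the work surface. World frame = base frame: x ahead of the robot, y to its left, z up, the work surface at z = 0. Lengths are in m, angles in rad, forces in N, time in s.
With the tool pointing down it reaches from about 0.4 to 0.85 m from the base axis. Payload 10.4 kg.
Tool frame: the origin (TCP) lies midway between the tips of the shut fingers; the grasp point (between the pads) lies 19 mm behind it; z points along the fingers, y is the line along which they close (so a half turn about z gives the same grasp; the last joint's range is limited). The gripper opens to 87 mm and grips with 3 to 60 N. Pads are 19 mm wide; open, the fingers measure 117 mm over their backs; the gripper's body (75 mm by 190 mm) begins 51 mm behind the grasp point.
Start: joints at [1.272, 0.332, -0.065, 1.46, 0.022, 1.35, -0.088], TCP at [0.17, -0.601, 0.185] pointing down, gripper open.
Joint ranges: [-2.6, 2.6], [-0.5, 2.12], [-1.47, 1.34], [0.16, 2.42], [-1.27, 4.41], [0.06, 2.06], [-2.6, 2.6]. Speed limits (rad/s): [2.22, 2.22, 2.79, 2.79, 3.14, 3.14, 3.14].

INTERFACE

Orientations are given as a unit quaternion [x, y, z, w].
In Python, from bench import r gives the robot as it stands.
- The arm moves only by the tool carry_out, never from a script. Its argument "steps" is a list that holds one entry, the list of rows, each a list of 6 numbers: the shift along the tool's x, y, z in cm, then the turn, a rotation vector about the tool's x, y, z in rad. In form: [[[dx, dy, dz, wx, wy, wz], ...]]. A call has 1 to 20 rows; each row is the pose to reach, as a shift and turn from the pose commanded when the call began, along the tool's axes at that moment; what a row does not reach only later rows make up. A row lasts 1/12 s, in which the tool goes at most 41.7 mm and 7.16 degrees, less where a joint would pass 70% of its speed; a pose out of reach is approached as far as the arm can. A call with a gripper value outside its range is refused whole. "hand" is the closure, from -1 (fully open) to 1 (shut), set as the call begins (left out, the last holds). The fingers move at their own pace and stop on an object; "squeeze" is the grip in N (left out, the last holds). Time passes only in rows, so rows that repeat a pose let the fingers close. It gives the time, the measured TCP pose, the force, the opening and the grip force at its end, in the units of the state.
- r.read_state(): the state, without advancing time (a new reading comes with each control period).
- r.camera(name): name is "scene" or "top"; returns the picture (480x640x3 uint8, red, green, blue); there is no depth.
- r.camera_params(name): a dict with "fx", "fy", "cx", "cy" (pixels), "view" (4x4, takes a point from world to camera coordinates). Camera axes: x right, y up, looking along -z (the intrinsics and any distortion apply to the point x, -y, -z); pixel columns grow to the right and rows downward; lengths in m; the calibration is good to about 2 mm. A picture is of the moment at which its call begins. camera_params takes no time and is no camera call.
- r.close_job(): hands the job in; it is judged then, once.
The state is a dict: "time": time; "joint_positions": joint angles; "joint_vel": joint speeds; "joint_torque": joint torques, N m; "ee_pos": TCP position; "eef_rot": TCP orientation; "ft_force": force on the tool from outside, world axes, zero at the start; "torque": the same for the moment, N m; "width": finger opening in m; "grip_force": force on a finger pad.
Only numpy, scipy, OpenCV 4.12 (cv2) and the standard library are available. Lean on these libraries where they do the work, as an engineer would, in place of code of your own. Each camera call takes 0.05 s, during which the arm holds its last target. There are 200 camera calls.

TASK

Each of the three closed soapstone pillars has a lead weight sealed inside, and in one of them it has come loose: find that one by lifting pillars clear of the bench and tilting them lengthwise to feel the weight slide. Lift and tilt the loose one even if you could guess it, and lay it back down on the bench and let go; then take it again and stand it upright, brass cap up, on the middle of the red board, and let go. Set stones down gently, leave the two sound pillars lying where they were, and do not shift the elephant, the candle holder, the caliper or the file.

Things in the scene. Friction and masses are not known exactly. Their poses are not given: they have to be found in the camera images.
- pillar_a: one of three outwardly identical closed pillars of grey-pink soapstone, banded, lying on the bench: square bar 46 x 46 x 130 mm, origin at its centre (23 mm above the bench when lying), its x axis along its length from the flat foot (-65 mm) to the end with the brass cap (+65 mm; a 10 mm brass band and a disc 2 mm proud). About 0.67 kg. Caps start pointing roughly to the robot's right
- pillar_b: second pillar, same form, size and axes as pillar_a. Each pillar hides a 0.25 kg lead weight in the middle of its 110 mm bore; in two pillars it is stuck fast, in just one it is loose and can slide lengthwise up to 40 mm either way from the middle. Which one changes from start to start; the stone's mass varies by 15 %
- pillar_c: third pillar, same form, size and axes as pillar_a. A loose weight slides to the low end when its pillar is tilted lengthwise by more than about 15 to 20 degrees, and stays by friction when level again; from end to end this changes the lengthwise moment on a gripper that holds the pillar level by some 0.12 to 0.2 N m
- board: red gluing board fixed to the bench, 140 x 140 mm and 12 mm thick, with two thin pale stripes; origin at the centre of its underside, z up
- board_mid (a point): centre of the red board's upper face, 12 mm above the bench
- elephant: white soapstone elephant figure, a bystander, about 55 x 135 x 78 mm high; origin under its body on the bench, trunk along its +y
- candle_holder: cream soapstone candle holder, a bystander, 68 mm across, 66 mm high; origin at the centre of its underside
- caliper: brass spring caliper lying flat, a bystander, about 150 x 80 mm, up to 12 mm high; origin on the bench between its legs, its tips along its +x
- riffler: steel riffler file lying flat, a bystander, 175 mm long along its x, 13 mm high; origin under its middle
Not all that is in view belongs to the job. Of the things that look like the board, take the one that is nearest to the robot's base at the start.

How it is judged:
By the outcome, as a careful person would: the job done as asked, in the order asked, and still so for the second after the job is handed in, with the robot touching nothing.
It also fails if it takes over 72 s, if anything falls off the work surface, if the arm or the gripper's body presses on something with over 40 N, if the wrist force passes 120 N, or if a joint passes its speed limit or range.

## Working session

There is one attempt and no reset: what is moved stays moved. The work goes in short steps, Python scripts to look and compute and a tool call to move; the robot and the scene stay as the last step left them, time stands still between calls to the robot, and variables do not carry over. Pictures are saved under pics/ and viewed, at most 10 in all, crops included, and the job is handed in when it is done.

Besides the shell and the picture viewer there is one more tool, called after "Request:" as name([rows], argument=value, ...), one row to a line, values as JSON. carry_out: Moves the arm, as the interface text tells. Its arguments: {"type":"object","properties":{"steps":{"type":"array","items":{"type":"array","items":{"type":"array","items":{"type":"number"}}}},"hand":{"type":"number"},"squeeze":{"type":"number"}},"required":["steps"]}

```bash
ls; mkdir -p pics
python3 - <<'E'
from bench import r
import cv2,numpy as np
for n in("scene","top"):
    cv2.imwrite(f"pics/{n}0.png",r.camera(n)[...,::-1])
    p=r.camera_params(n);print(n,{k:np.round(v,4).tolist() if not isinstance(v,str) else v for k,v in p.items()})
print(r.read_state())
E
```

```text
pics
scene {'fx': 567.6853, 'fy': 567.6853, 'cx': 326.5992, 'cy': 233.9085, 'view': [[0.7301, 0.6831, -0.0196, -0.4369], [-0.4512, 0.5035, 0.7368, 0.2646], [0.5132, -0.5291, 0.6758, -1.7389], [0.0, 0.0, 0.0, 1.0]]}
top {'fx': 555.2423, 'fy': 555.2423, 'cx': 328.0249, 'cy': 229.2591, 'view': [[-0.0714, -0.9974, -0.0043, 0.0141], [0.9764, -0.0708, 0.2038, -0.6123], [-0.2036, 0.0104, 0.979, -1.3889], [0.0, 0.0, 0.0, 1.0]]}
{'time': 0.1, 'joint_positions': array([ 1.27238364,  0.33281405, -0.06469646,  1.46080729,  0.02160464,
        1.34986235, -0.08849496]), 'joint_vel': array([-0.00063232, -0.00120721,  0.00056582, -0.00257491,  0.00020737,
        0.00111831, -0.00027823]), 'joint_torque': array([ 1.11053079e-03, -6.24551082e+01,  2.44286761e-02, -3.90719247e+01,
       -6.15174347e-02,  3.67413810e-02,  9.04967305e-05]), 'ee_pos': array([ 0.1701019 , -0.60103641,  0.18405404]), 'eef_rot': array([ 9.90504370e-01,  1.37479950e-01, -1.09875006e-04, -5.87585684e-04]), 'ft_force': array([ 0.12520828, -0.28569855, -0.47181182]), 'torque': array([-0.00479164, -0.03600456, -0.01689066]), 'grip_force': 0.0, 'width': 0.08674710524239239}
```

View pics/top0.png

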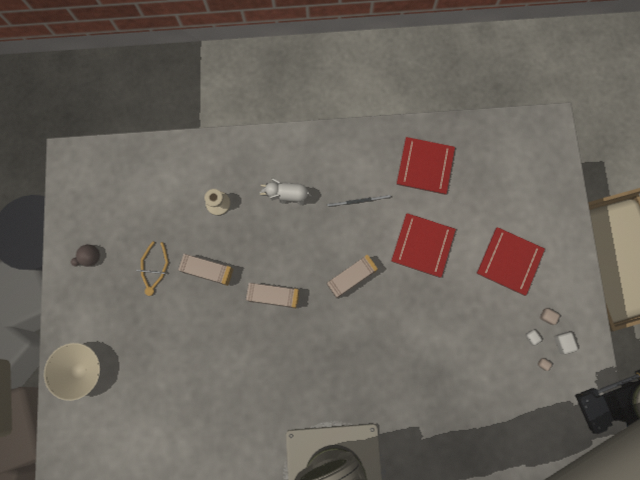

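View pics/scene0.png

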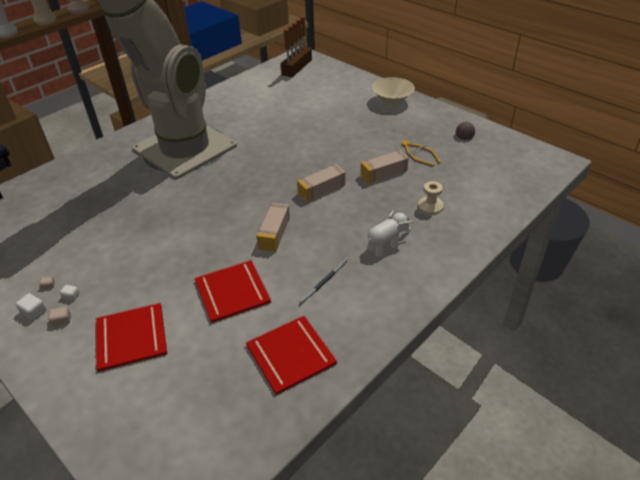

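Top view: the three pillars are at about (205,269), (273,294) and (352,276), with caps to the right. The red boards are at (427,165), (424,245) and (511,261). The elephant is at (288,191), the candle holder at (217,201), the caliper at (153,268) and the file at (360,201). I'll measure them next and work out which board is nearest the base.

```bash
cat > h.py <<'E'
from bench import r
import cv2,numpy as np
def cast(n,px,z):
    p=r.camera_params(n);V=np.array(p["view"]);R,t=V[:3,:3],V[:3,3]
    px=np.atleast_2d(px).astype(float)
    d=np.c_[(px[:,0]-p["cx"])/p["fx"],-(px[:,1]-p["cy"])/p["fy"],-np.ones(len(px))]@R
    c=-R.T@t
    return c+d*((z-c[2])/d[:,2])[:,None]
def proj(n,P):
    p=r.camera_params(n);V=np.array(p["view"]);q=np.atleast_2d(P)@V[:3,:3].T+V[:3,3]
    return np.c_[p["cx"]+p["fx"]*q[:,0]/-q[:,2],p["cy"]-p["fy"]*q[:,1]/-q[:,2]]
def blobs(m,a=60):
    m=cv2.morphologyEx(m.astype(np.uint8)*255,cv2.MORPH_CLOSE,np.ones((5,5)))
    return [c for c in cv2.findContours(m,cv2.RETR_EXTERNAL,cv2.CHAIN_APPROX_NONE)[0] if cv2.contourArea(c)>a]
E
python3 - <<'E'
from h import *
im=cv2.imread("pics/top0.png");h=cv2.cvtColor(im,cv2.COLOR_BGR2HSV);H,S,V=cv2.split(h)
for c in blobs((S>200)&(V>80)&((H<6)|(H>174)),800):
    w=cast("top",c[:,0],.012)[:,:2].astype(np.float32)
    (x,y),s,a=cv2.minAreaRect(w*1000);print("board",c[:,0].mean(0).round(),round(x),round(y),np.round(s),round(a,1),"dist",round(np.hypot(x,y)))
for p in[(205,269),(273,294),(352,276)]:
    print(p,h[p[1],p[0]],h[p[1]-8:p[1]+9:4,p[0]].tolist())
pil=((H<25)|(H>170))&(S>25)&(V>90)&~((S>200)&((H<6)|(H>174)))
for c in blobs(pil,500):
    w=cast("top",c[:,0],.046)[:,:2].astype(np.float32)
    (x,y),s,a=cv2.minAreaRect(w*1000);print("pil?",c[:,0].mean(0).round(),round(x),round(y),np.round(s),round(a,1))
E
```

```text
(205, 269) [ 13  47 158] [[14, 48, 155], [13, 48, 158], [13, 47, 158], [14, 48, 159], [14, 49, 152]]
(273, 294) [ 14  48 159] [[14, 45, 118], [15, 49, 157], [14, 48, 159], [14, 48, 159], [15, 48, 159]]
(352, 276) [ 14  48 155] [[13, 49, 156], [14, 47, 156], [14, 48, 155], [13, 46, 156], [14, 47, 156]]
pil? [619. 467.] -37 -691 [ 68. 162.] 24.7
pil? [327. 436.] 101 14 [116. 251.] 22.7
pil? [ 61. 377.] 298 651 [144. 163.] 8.3
pil? [272. 297.] 448 124 [160.  77.] 73.5
pil? [203. 264.] 545 302 [166.  83.] 63.5
pil? [152. 265.] 546 439 [101. 172.] 49.6
pil? [361. 258.] 519 -108 [ 85. 246.] 45.0
pil? [217. 205.] 702 263 [67. 98.] 88.0
pil? [470. 183.] 845 -274 [1237.  926.] 79.4
```

```bash
python3 -c "
import cv2
im=cv2.imread('pics/top0.png')
cv2.imwrite('pics/c1.png',cv2.resize(im[125:325,140:560][:, :],None,fx=1.9,fy=1.9,interpolation=cv2.INTER_CUBIC))"
```

```text
(no output)
```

View pics/c1.png

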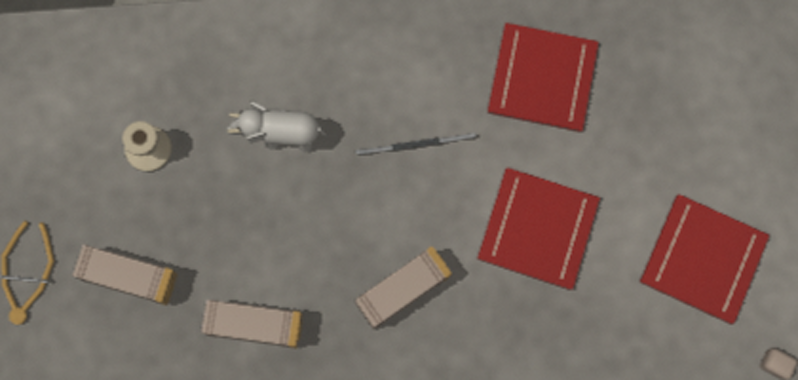

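Run:
```python
from h import *
im=cv2.imread("pics/top0.png");h=cv2.cvtColor(im,cv2.COLOR_BGR2HSV);H,S,V=cv2.split(h)
print(h[245,424],h[165,427])
for c in blobs((S>150)&(V>60)&((H<8)|(H>172)),800):
    w=cast("top",c[:,0],.012)[:,:2].astype(np.float32)
    (x,y),s,a=cv2.minAreaRect(w*1000);print("board",c[:,0].mean(0).round(),round(x),round(y),np.round(s),round(a,1),"dist",round(np.hypot(x,y)))
print(h[266:272:2,224:234:2].tolist())
pil=(H>7)&(H<25)&(S>38)&(V>125)
m=np.zeros_like(pil);m[240:310,175:385]=pil[240:310,175:385]
for c in blobs(m,500):
    for z in(.046,):
        w=cast("top",c[:,0],z)[:,:2].astype(np.float32)
        R=cv2.minAreaRect(w*1000);(x,y),s,a=R
        b=cv2.boxPoints(R);print("pil",c[:,0].mean(0).round(),round(x),round(y),np.round(s),round(a,1),b.round().tolist())
```

```text
[  1 171 136] [  1 174 135]
board [511. 261.] 502 -511 [138. 138.] 60.5 dist 717
board [423. 245.] 562 -283 [137. 137.] 67.3 dist 630
board [425. 165.] 785 -313 [137. 138.] 73.6 dist 845
[[[13, 51, 144], [16, 76, 137], [19, 116, 134], [19, 69, 93], [21, 24, 74]], [[13, 53, 140], [18, 105, 161], [18, 132, 164], [19, 125, 112], [17, 64, 76]], [[13, 54, 142], [19, 134, 162], [19, 135, 159], [19, 108, 78], [17, 87, 76]]]
pil [272. 295.] 454 128 [130.  45.] 78.6 [[419.0, 69.0], [463.0, 60.0], [489.0, 187.0], [444.0, 196.0]]
pil [352. 275.] 490 -83 [ 48. 132.] 30.1 [[436.0, -38.0], [502.0, -152.0], [544.0, -128.0], [478.0, -14.0]]
pil [204. 268.] 535 301 [129.  46.] 69.9 [[491.0, 248.0], [534.0, 232.0], [579.0, 353.0], [536.0, 369.0]]
```

Board candidates, with distance from the base:
- (423,245): 0.63 m
- (511,261): 0.72 m
- (425,165): 0.85 m

The one meant is (423,245), since it is nearest. In the crop it is the middle-left red board at (540,228), with two pale stripes. I'll start with the right-hand pillar at (352,276).

```bash
cat >> h.py <<'E'
from scipy.spatial.transform import Rotation as Ro
def down(yaw): # tool x along yaw, z down
    return Ro.from_euler('z',yaw,degrees=True)*Ro.from_euler('x',180,degrees=True)
def go(pos,R):
    s=r.read_state();R0=Ro.from_quat(s["eef_rot"]);
    d=R0.inv().apply(np.array(pos)-s["ee_pos"])*100;w=(R0.inv()*R).as_rotvec()
    print("row",np.round(d,2).tolist(),np.round(w,3).tolist(),"rows>=",round(max(np.linalg.norm(d)/4.17,np.degrees(np.linalg.norm(w))/7.16),1))
def st():
    s=r.read_state();R=Ro.from_quat(s["eef_rot"]);print(round(s["time"],2),s["ee_pos"].round(4),R.as_matrix().round(3).tolist(),"F",s["ft_force"].round(2),"M",s["torque"].round(3),"Mtool",R.inv().apply(s["torque"]).round(3),"w",round(s["width"],4),"g",s["grip_force"],"q",s["joint_positions"].round(2))
E
python3 -c "
from h import *
go([.490,-.083,.12],down(120))"
```

```text
row [44.89, -41.13, 6.45] [-0.001, -0.001, -1.819] rows>= 14.7
```

Request:
carry_out([
  [[22.5, -20.5, 3, 0, 0, -0.9], [44.9, -41.1, 6.4, 0, 0, -1.82], [44.9, -41.1, 6.4, 0, 0, -1.82], [44.9, -41.1, 6.4, 0, 0, -1.82], [44.9, -41.1, 6.4, 0, 0, -1.82], [44.9, -41.1, 6.4, 0, 0, -1.82], [44.9, -41.1, 6.4, 0, 0, -1.82], [44.9, -41.1, 6.4, 0, 0, -1.82], [44.9, -41.1, 6.4, 0, 0, -1.82], [44.9, -41.1, 6.4, 0, 0, -1.82], [44.9, -41.1, 6.4, 0, 0, -1.82], [44.9, -41.1, 6.4, 0, 0, -1.82], [44.9, -41.1, 6.4, 0, 0, -1.82], [44.9, -41.1, 6.4, 0, 0, -1.82], [44.9, -41.1, 6.4, 0, 0, -1.82], [44.9, -41.1, 6.4, 0, 0, -1.82], [44.9, -41.1, 6.4, 0, 0, -1.82], [44.9, -41.1, 6.4, 0, 0, -1.82], [44.9, -41.1, 6.4, 0, 0, -1.82], [44.9, -41.1, 6.4, 0, 0, -1.82]],
], hand=-1, squeeze=50)

```text
time: 1.77
ee_pos: [0.4899, -0.0851, 0.1208]
eef_rot: [0.501, 0.866, -0.0, 0.0]
ft_force: [0.5, 0.6, -0.9]
width: 0.0868
grip_force: 0.0
```

Run:
```python
from h import *
st(); go([.490,-.083,.007],down(120))
cv2.imwrite("pics/t1.png",r.camera("top")[220:330,290:430][...,::-1].repeat(4,0).repeat(4,1))
```

```text
1.77 [ 0.4899 -0.0851  0.1208] [[-0.499, 0.867, -0.0], [0.867, 0.499, -0.001], [-0.001, -0.0, -1.0]] F [ 0.46  0.56 -0.91] M [-0.001 -0.129 -0.007] Mtool [-0.111 -0.065  0.007] w 0.0868 g 0.0 q [ 0.71  0.16 -0.68  1.85  0.11  1.18  0.52]
row [0.18, 0.12, 11.38] [-0.0, 0.001, -0.001] rows>= 2.7
```

View pics/t1.png

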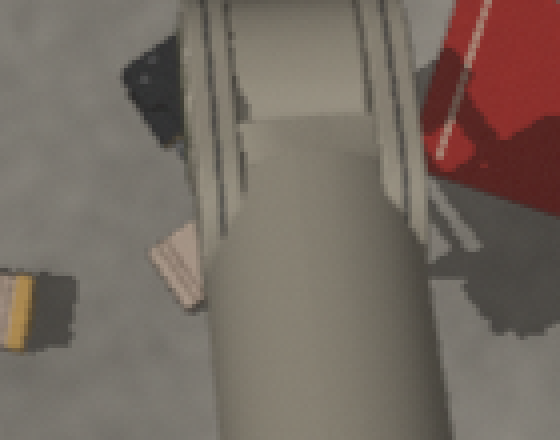

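The arm covers the pillar. The foot shows at crop (180,265), in line with the gripper. I'll go down, settle, and grip.

Request:
carry_out([
  [[0.2, 0.1, 3, 0, 0, 0], [0.2, 0.1, 6, 0, 0, 0], [0.2, 0.1, 8.5, 0, 0, 0], [0.2, 0.1, 10, 0, 0, 0], [0.2, 0.1, 11, 0, 0, 0], [0.2, 0.1, 11.4, 0, 0, 0], [0.2, 0.1, 11.4, 0, 0, 0], [0.2, 0.1, 11.4, 0, 0, 0]],
])

```text
time: 2.48
ee_pos: [0.4908, -0.0817, 0.0076]
eef_rot: [0.5, 0.866, 0.0, 0.001]
ft_force: [1.1, -0.3, -0.4]
width: 0.087
grip_force: 0.0
```

Request:
carry_out([
  [[0, 0, 0, 0, 0, 0], [0, 0, 0, 0, 0, 0], [0, 0, 0, 0, 0, 0], [0, 0, 0, 0, 0, 0], [0, 0, 0, 0, 0, 0], [0, 0, 0, 0, 0, 0], [0, 0, 0, 0, 0, 0], [0, 0, 0, 0, 0, 0]],
], hand=1, squeeze=50)

```text
time: 3.15
ee_pos: [0.4902, -0.0814, 0.0068]
eef_rot: [0.499, 0.866, 0.0, 0.0]
ft_force: [-0.2, -0.4, 0.3]
width: 0.0437
grip_force: 50.0
```

```bash
python3 -c "
from h import *
st()"
```

```text
3.15 [ 0.4902 -0.0814  0.0068] [[-0.501, 0.865, 0.0], [0.865, 0.501, -0.0], [-0.0, 0.0, -1.0]] F [-0.24 -0.44  0.28] M [-0.026 -0.172  0.033] Mtool [-0.136 -0.109 -0.033] w 0.0437 g 50.018874406814575 q [ 0.66  0.31 -0.65  1.96  0.23  0.95  0.42]
```

Request:
carry_out([
  [[0, 0, -1, 0, 0, 0], [0, 0, -3, 0, 0, 0], [0, 0, -6, 0, 0, 0], [0, 0, -9, 0, 0, 0], [0, 0, -10, 0, 0, 0], [0, 0, -10, 0, 0.12, 0], [0, 0, -10, 0, 0.24, 0], [0, 0, -10, 0, 0.36, 0], [0, 0, -10, 0, 0.48, 0], [0, 0, -10, 0, 0.48, 0], [0, 0, -10, 0, 0.48, 0], [0, 0, -10, 0, 0.48, 0], [0, 0, -10, 0, 0.36, 0], [0, 0, -10, 0, 0.24, 0], [0, 0, -10, 0, 0.12, 0], [0, 0, -10, 0, 0, 0], [0, 0, -10, 0, 0, 0], [0, 0, -10, 0, 0, 0], [0, 0, -10, 0, 0, 0], [0, 0, -10, 0, 0, 0]],
])

```text
time: 4.82
ee_pos: [0.4902, -0.0817, 0.1071]
eef_rot: [0.5, 0.866, -0.0, 0.0]
ft_force: [0.6, -0.1, -6.8]
width: 0.0431
grip_force: 50.0
```

```bash
python3 -c "
from h import *
st()"
```

```text
4.82 [ 0.4902 -0.0817  0.1071] [[-0.501, 0.866, 0.0], [0.866, 0.501, -0.0], [-0.0, 0.0, -1.0]] F [ 0.57 -0.07 -6.79] M [-0.04  -0.165 -0.052] Mtool [-0.122 -0.117  0.052] w 0.0431 g 49.99256193637848 q [ 0.7   0.17 -0.67  1.86  0.12  1.15  0.51]
```

Request:
carry_out([
  [[0, 0, 0, 0, -0.12, 0], [0, 0, 0, 0, -0.24, 0], [0, 0, 0, 0, -0.36, 0], [0, 0, 0, 0, -0.48, 0], [0, 0, 0, 0, -0.48, 0], [0, 0, 0, 0, -0.48, 0], [0, 0, 0, 0, -0.48, 0], [0, 0, 0, 0, -0.36, 0], [0, 0, 0, 0, -0.24, 0], [0, 0, 0, 0, -0.12, 0], [0, 0, 0, 0, 0, 0], [0, 0, 0, 0, 0, 0], [0, 0, 0, 0, 0, 0], [0, 0, 0, 0, 0, 0], [0, 0, 0, 0, 0, 0]],
])

```text
time: 6.07
ee_pos: [0.4902, -0.0813, 0.1067]
eef_rot: [0.499, 0.866, 0.0, 0.0]
ft_force: [-0.2, -0.2, -7.8]
width: 0.0429
grip_force: 50.0
```

```bash
python3 -c "
from h import *
st()"
```

```text
6.07 [ 0.4902 -0.0813  0.1067] [[-0.502, 0.865, 0.0], [0.865, 0.502, -0.0], [-0.0, 0.0, -1.0]] F [-0.22 -0.21 -7.83] M [ 0.049 -0.129 -0.032] Mtool [-0.137 -0.023  0.032] w 0.0429 g 49.99293923377991 q [ 0.68  0.17 -0.65  1.86  0.11  1.15  0.51]
```

```bash
cat >> h.py <<'E'
def avg(n=8):
    L=[]
    for _ in range(n):
        s=r.read_state();L.append(np.r_[s["ft_force"],Ro.from_quat(s["eef_rot"]).inv().apply(s["torque"])]);im=r.camera("top")
    L=np.array(L);print("t",round(s["time"],2),"mean",L.mean(0).round(3),"sd",L.std(0).round(3));return im
E
python3 -c "
from h import *
avg()"
```

```text
t 6.42 mean [-0.135  0.228 -6.706 -0.109 -0.054  0.007] sd [0.413 0.591 0.715 0.015 0.023 0.029]
```

Request:
carry_out([
  [[0, 0, 0, 0, 0.12, 0], [0, 0, 0, 0, 0.24, 0], [0, 0, 0, 0, 0.36, 0], [0, 0, 0, 0, 0.48, 0], [0, 0, 0, 0, 0.6, 0], [0, 0, 0, 0, 0.6, 0], [0, 0, 0, 0, 0.6, 0], [0, 0, 0, 0, 0.6, 0], [0, 0, 0, 0, 0.6, 0], [0, 0, 0, 0, 0.48, 0], [0, 0, 0, 0, 0.36, 0], [0, 0, 0, 0, 0.24, 0], [0, 0, 0, 0, 0.12, 0], [0, 0, 0, 0, 0, 0], [0, 0, 0, 0, 0, 0], [0, 0, 0, 0, 0, 0], [0, 0, 0, 0, 0, 0]],
])

```text
time: 7.88
ee_pos: [0.4901, -0.0811, 0.108]
eef_rot: [0.499, 0.867, -0.0, 0.001]
ft_force: [0.3, -0.7, -6.2]
width: 0.0428
grip_force: 50.0
```

```bash
python3 -c "
from h import *
avg()"
```

```text
t 8.23 mean [-0.302 -0.214 -6.507 -0.136 -0.089 -0.01 ] sd [0.445 0.424 0.656 0.032 0.06  0.025]
```

The averaged level moment changed by only about -0.03 N m between tilts, so this pillar is sound. I'll lay it back gently.

Request:
carry_out([
  [[0, 0, 2, 0, 0, 0], [0, 0, 4, 0, 0, 0], [0, 0, 6, 0, 0, 0], [0, 0, 8, 0, 0, 0], [0, 0, 9, 0, 0, 0], [0, 0, 9.3, 0, 0, 0], [0, 0, 9.5, 0, 0, 0], [0, 0, 9.6, 0, 0, 0], [0, 0, 9.7, 0, 0, 0], [0, 0, 9.8, 0, 0, 0], [0, 0, 9.9, 0, 0, 0], [0, 0, 10, 0, 0, 0], [0, 0, 10, 0, 0, 0], [0, 0, 10, 0, 0, 0]],
])

```text
time: 9.45
ee_pos: [0.4903, -0.0815, 0.0069]
eef_rot: [0.499, 0.866, 0.0, 0.0]
ft_force: [-0.6, 0.6, -5.3]
width: 0.043
grip_force: 50.0
```

Request:
carry_out([
  [[0, 0, 0, 0, 0, 0], [0, 0, 0, 0, 0, 0], [0, 0, 0, 0, 0, 0], [0, 0, 0, 0, 0, 0], [0, 0, 0, 0, 0, 0], [0, 0, -2, 0, 0, 0], [0, 0, -5, 0, 0, 0], [0, 0, -9, 0, 0, 0], [0, 0, -12, 0, 0, 0], [0, 0, -12, 0, 0, 0]],
], hand=-1)

```text
time: 10.28
ee_pos: [0.4938, -0.0816, 0.1331]
eef_rot: [0.499, 0.866, 0.001, 0.005]
ft_force: [1.1, 0.3, 0.1]
width: 0.0863
grip_force: 0.0
```

```bash
python3 -c "
from h import *
st();go([.454,.128,.12],down(78.6))"
```

```text
10.28 [ 0.4938 -0.0816  0.1331] [[-0.501, 0.865, 0.009], [0.865, 0.501, -0.003], [-0.007, 0.006, -1.0]] F [1.13 0.27 0.11] M [ 0.041 -0.203 -0.022] Mtool [-0.197 -0.066  0.023] w 0.0863 g 0.0 q [ 0.68  0.14 -0.65  1.83  0.09  1.19  0.53]
row [20.14, 7.06, 1.22] [0.009, 0.004, 0.724] rows>= 5.8
```

Request:
carry_out([
  [[3, 1, 0.1, 0, 0, 0.1], [6.5, 2.4, 0.2, 0, 0, 0.22], [10, 3.7, 0.3, 0, 0, 0.34], [13.5, 5, 0.5, 0, 0, 0.46], [16.5, 6.2, 0.6, 0, 0, 0.58], [19, 7, 0.7, 0, 0, 0.68], [19.9, 7.4, 0.7, 0, 0, 0.724], [19.9, 7.4, 0.7, 0, 0, 0.724], [19.9, 7.4, 0.7, 0, 0, 0.724], [19.9, 7.4, 0.7, 0, 0, 0.724], [19.9, 7.4, 0.7, 0, 0, 0.724]],
])

```text
time: 11.2
ee_pos: [0.4548, 0.1265, 0.1197]
eef_rot: [0.774, 0.633, -0.0, 0.0]
ft_force: [-0.8, 0.3, 0.5]
width: 0.087
grip_force: 0.0
```

Run:
```python
from h import *
im=r.camera("scene");cv2.imwrite("pics/s1.png",im[120:320,200:480][...,::-1].repeat(2,0).repeat(2,1))
st();go([.454,.128,.007],down(78.6))
```

```text
11.25 [0.4548 0.1266 0.1197] [[0.199, 0.98, -0.0], [0.98, -0.199, -0.0], [-0.0, 0.0, -1.0]] F [-0.24 -0.34  0.24] M [-0.032 -0.118  0.062] Mtool [-0.122 -0.007 -0.062] w 0.0873 g 0.0 q [ 0.39  0.11 -0.79  1.9   0.08  1.17 -0.63]
row [0.13, -0.11, 11.27] [0.0, 0.0, -0.001] rows>= 2.7
```

View pics/s1.png

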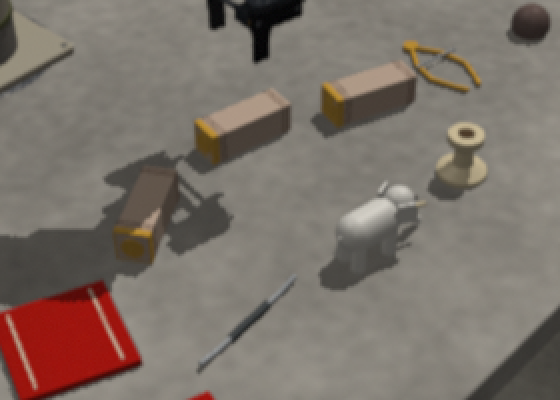

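Pillar 1 lies back in its place (crop 147,215), and the gripper hangs above the middle pillar (crop 240,125).

Request:
carry_out([
  [[0.1, -0.1, 3, 0, 0, 0], [0.1, -0.1, 6, 0, 0, 0], [0.1, -0.1, 8.5, 0, 0, 0], [0.1, -0.1, 10, 0, 0, 0], [0.1, -0.1, 11, 0, 0, 0], [0.1, -0.1, 11.3, 0, 0, 0], [0.1, -0.1, 11.3, 0, 0, 0], [0.1, -0.1, 11.3, 0, 0, 0]],
])

```text
time: 11.92
ee_pos: [0.4545, 0.1291, 0.0076]
eef_rot: [0.774, 0.633, 0.001, 0.0]
ft_force: [-0.0, 0.4, -0.3]
width: 0.087
grip_force: 0.0
```

Request:
carry_out([
  [[0, 0, 0, 0, 0, 0], [0, 0, 0, 0, 0, 0], [0, 0, 0, 0, 0, 0], [0, 0, 0, 0, 0, 0], [0, 0, 0, 0, 0, 0], [0, 0, 0, 0, 0, 0], [0, 0, 0, 0, 0, 0]],
], hand=1, squeeze=50)

```text
time: 12.5
ee_pos: [0.4541, 0.129, 0.0069]
eef_rot: [0.774, 0.633, 0.0, 0.0]
ft_force: [4.1, -1.0, 0.7]
width: 0.0481
grip_force: 1.7
```

Request:
carry_out([
  [[0, 0, -1, 0, 0, 0], [0, 0, -3, 0, 0, 0], [0, 0, -6, 0, 0, 0], [0, 0, -9, 0, 0, 0], [0, 0, -10, 0, 0, 0], [0, 0, -10, 0, 0.12, 0], [0, 0, -10, 0, 0.24, 0], [0, 0, -10, 0, 0.36, 0], [0, 0, -10, 0, 0.48, 0], [0, 0, -10, 0, 0.56, 0], [0, 0, -10, 0, 0.56, 0], [0, 0, -10, 0, 0.56, 0], [0, 0, -10, 0, 0.48, 0], [0, 0, -10, 0, 0.36, 0], [0, 0, -10, 0, 0.24, 0], [0, 0, -10, 0, 0.12, 0], [0, 0, -10, 0, 0, 0], [0, 0, -10, 0, 0, 0], [0, 0, -10, 0, 0, 0], [0, 0, -10, 0, 0, 0]],
])

```text
time: 14.17
ee_pos: [0.4535, 0.1302, 0.1069]
eef_rot: [0.773, 0.634, 0.001, -0.0]
ft_force: [-0.2, -1.1, -0.3]
width: 0.0002
grip_force: 0.0
```

```bash
python3 -c "
from h import *
avg()"
```

```text
t 14.52 mean [ 0.064 -0.005 -0.164 -0.093 -0.024 -0.022] sd [0.567 0.623 0.468 0.032 0.036 0.023]
```

Request:
carry_out([
  [[0, 0, 0, 0, -0.12, 0], [0, 0, 0, 0, -0.24, 0], [0, 0, 0, 0, -0.36, 0], [0, 0, 0, 0, -0.48, 0], [0, 0, 0, 0, -0.56, 0], [0, 0, 0, 0, -0.56, 0], [0, 0, 0, 0, -0.56, 0], [0, 0, 0, 0, -0.56, 0], [0, 0, 0, 0, -0.48, 0], [0, 0, 0, 0, -0.36, 0], [0, 0, 0, 0, -0.24, 0], [0, 0, 0, 0, -0.12, 0], [0, 0, 0, 0, 0, 0], [0, 0, 0, 0, 0, 0], [0, 0, 0, 0, 0, 0], [0, 0, 0, 0, 0, 0]],
])

```text
time: 15.9
ee_pos: [0.4543, 0.1274, 0.1076]
eef_rot: [0.775, 0.632, 0.0, 0.002]
ft_force: [-0.7, 0.4, 0.1]
width: 0.0005
grip_force: 0.0
```

```bash
python3 -c "
from h import *
avg();st()"
```

```text
t 16.25 mean [ 0.126  0.174 -0.136 -0.092  0.005  0.001] sd [0.469 0.431 0.57  0.016 0.049 0.027]
16.3 [0.4535 0.1299 0.1065] [[0.196, 0.981, -0.001], [0.981, -0.196, 0.0], [0.0, -0.001, -1.0]] F [-0.09  0.13  1.13] M [-0.034 -0.147 -0.046] Mtool [-0.151 -0.005  0.046] w 0.0004 g 0.0 q [ 0.46  0.14 -0.88  1.91  0.12  1.14 -0.66]
```

The grip was one beat too late, so the lift went up empty. I'll check whether the middle pillar shifted, and open meanwhile.

Request:
carry_out([
  [[0, 0, -1.5, 0, 0, 0], [0, 0, -1.5, 0, 0, 0], [0, 0, -1.5, 0, 0, 0], [0, 0, -1.5, 0, 0, 0], [0, 0, -1.5, 0, 0, 0]],
], hand=-1)

```text
time: 16.72
ee_pos: [0.4534, 0.129, 0.1212]
eef_rot: [0.774, 0.633, -0.0, -0.0]
ft_force: [0.0, -0.1, -0.3]
width: 0.0262
grip_force: 0.0
```

Run:
```python
from h import *
im=r.camera("scene")[...,::-1];cv2.imwrite("pics/s2.png",cv2.resize(im[150:210,285:420],None,fx=5,fy=5,interpolation=cv2.INTER_CUBIC))
st()
a=cv2.imread("pics/scene0.png")[160:210,290:355].astype(int);b=im[160:210,290:355].astype(int)
print("diff",np.abs(a-b).max(2).mean())
def top(im):
    h=cv2.cvtColor(im,cv2.COLOR_BGR2HSV);H,S,V=cv2.split(h);m=(H<25)&(S>100)&(V>90);mm=np.zeros_like(m);mm[150:210,290:330]=m[150:210,290:330]
    ys,xs=np.nonzero(mm);return xs.mean().round(2),ys.mean().round(2),len(xs)
print(top(cv2.imread("pics/scene0.png")),top(im.copy()))
```

```text
16.77 [0.4534 0.129  0.1212] [[0.198, 0.98, -0.001], [0.98, -0.198, -0.0], [-0.0, -0.001, -1.0]] F [-0.61 -0.19  0.  ] M [-0.007 -0.068  0.009] Mtool [-0.068  0.006 -0.009] w 0.0297 g 0.0 q [ 0.47  0.12 -0.88  1.9   0.1   1.17 -0.64]
diff 7.263076923076923
(np.float64(302.95), np.float64(184.28), 60) (np.float64(302.47), np.float64(183.98), 62)
```

View pics/s2.png

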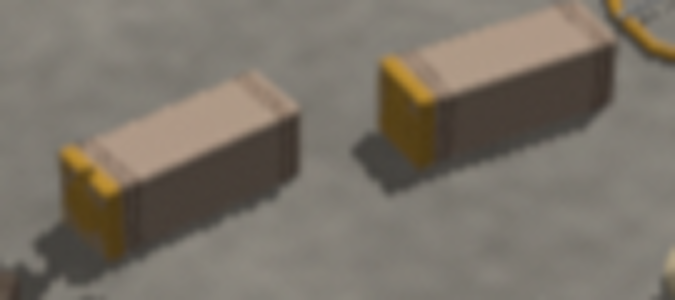

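The middle pillar lies flat and moved about 1 mm at most (cap centre at pixel 302.5,184 against 303,184.3). I'll grip again and wait for full force.

Request:
carry_out([
  [[0, 0, 0, 0, 0, 0], [0, 0, 0, 0, 0, 0], [0, 0, 0, 0, 0, 0], [0, 0, 1, 0, 0, 0], [0, 0, 2, 0, 0, 0], [0, 0, 4, 0, 0, 0], [0, 0, 7, 0, 0, 0], [0, 0, 9, 0, 0, 0], [0, 0, 10.5, 0, 0, 0], [0, 0, 11.2, 0, 0, 0], [0, 0, 11.4, 0, 0, 0], [0, 0, 11.4, 0, 0, 0], [0, 0, 11.4, 0, 0, 0]],
])

```text
time: 17.85
ee_pos: [0.4542, 0.1293, 0.0083]
eef_rot: [0.774, 0.633, 0.0, 0.0]
ft_force: [0.3, 0.3, 0.9]
width: 0.0869
grip_force: 0.0
```

Request:
carry_out([
  [[0, 0, 0, 0, 0, 0], [0, 0, 0, 0, 0, 0], [0, 0, 0, 0, 0, 0], [0, 0, 0, 0, 0, 0], [0, 0, 0, 0, 0, 0], [0, 0, 0, 0, 0, 0], [0, 0, 0, 0, 0, 0], [0, 0, 0, 0, 0, 0], [0, 0, 0, 0, 0, 0]],
], hand=1, squeeze=50)

```text
time: 18.6
ee_pos: [0.4544, 0.1293, 0.0086]
eef_rot: [0.774, 0.633, 0.0, 0.0]
ft_force: [-3.1, 0.2, 11.7]
width: 0.035
grip_force: 5.9
```

Run:
```python
from h import *
im=r.camera("scene")[...,::-1];cv2.imwrite("pics/s3.png",cv2.resize(im[120:240,250:420],None,fx=4.5,fy=4.5,interpolation=cv2.INTER_CUBIC))
st()
```

```text
18.65 [0.4544 0.1295 0.0087] [[0.198, 0.98, 0.001], [0.98, -0.198, 0.0], [0.0, 0.001, -1.0]] F [-2.33  0.31 12.  ] M [-0.     0.527 -0.037] Mtool [ 0.516 -0.104  0.037] w 0.0311 g 5.438521160976961 q [ 0.39  0.29 -0.84  2.01  0.27  0.95 -0.78]
```

View pics/s3.png

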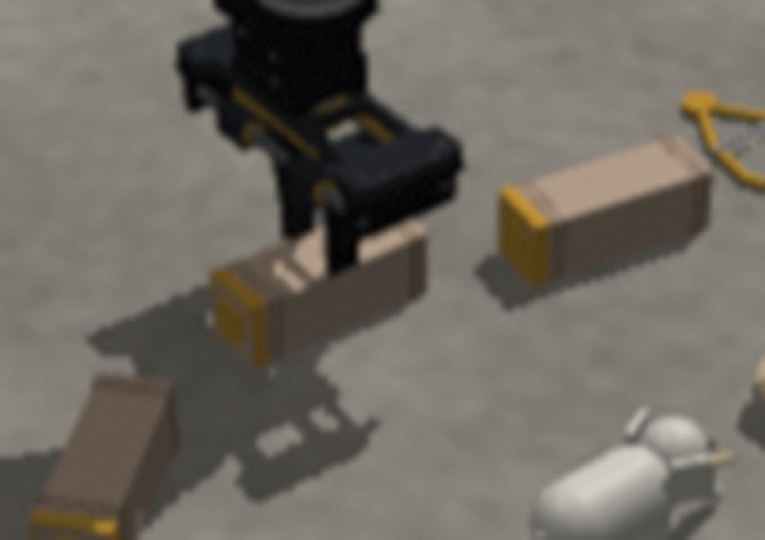

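The fingertips (crop 342,272 and 298,235) sit only at the upper edges of the pillar, not low on its sides. I'll check how high the tips really are.

Run:
```python
from h import *
T=np.array([.4544,.1295,0]);y=np.array([.98,-.198,0]);x=np.array([.198,.98,0])
f=lambda P:((proj("scene",P)[0]-[250,120])*4.5).round()
for s in(-.03,-.023,.023,.03):
    print(s,[(z,f(T+s*y+[0,0,z])) for z in(0,.01,.02,.03,.046)])
P=np.array([.454,.128,0])
print([f(P+a*x+b*y+[0,0,z]) for a,b,z in((-.065,.023,.046),(.065,.023,.046),(-.065,.023,0),(.065,.023,0),(-.065,-.023,.046))])
```

```text
-0.03 [(0, array([290., 286.])), (0.01, array([289., 273.])), (0.02, array([289., 261.])), (0.03, array([288., 247.])), (0.046, array([287., 226.]))]
-0.023 [(0, array([296., 292.])), (0.01, array([296., 279.])), (0.02, array([295., 266.])), (0.03, array([295., 253.])), (0.046, array([294., 232.]))]
0.023 [(0, array([339., 329.])), (0.01, array([339., 316.])), (0.02, array([339., 303.])), (0.03, array([338., 290.])), (0.046, array([338., 268.]))]
0.03 [(0, array([346., 334.])), (0.01, array([346., 321.])), (0.02, array([345., 308.])), (0.03, array([345., 295.])), (0.046, array([344., 274.]))]
[array([245., 309.]), array([422., 230.]), array([249., 370.]), array([422., 290.]), array([202., 272.])]
```

Run:
```python
from h import *
print("P2 corners scene",cast("scene",[(309.4,188),(345,172),(297.4,180),(335,164)],.046).round(3).tolist())
print("bottom",cast("scene",[(309.4,201.6),(345,186)],0).round(3).tolist())
print(r.camera_params("scene").keys())
for n in("scene","top"):
    im=cv2.imread(f"pics/{n}0.png");H,S,V=cv2.split(cv2.cvtColor(im,cv2.COLOR_BGR2HSV))
    for c in blobs((S>150)&(V>60)&((H<8)|(H>172)),800):
        w=cast(n,c[:,0],.012)[:,:2].astype(np.float32);(x,y),s,a=cv2.minAreaRect(w*1000);print(n,round(x),round(y),np.round(s),round(a,1))
    m=(H>7)&(H<25)&(S>38)&(V>125)
    k=np.zeros_like(m);b=(slice(240,310),slice(175,385)) if n=="top" else (slice(145,250),slice(255,415));k[b]=m[b]
    for c in blobs(k,300):
        w=cast(n,c[:,0],.046)[:,:2].astype(np.float32);(x,y),s,a=cv2.minAreaRect(w*1000);print(n,"pil",round(x),round(y),np.round(s),round(a,1))
for n in("scene","top"):
    print(n,"P3 foot etc",proj(n,[[.490,-.083,.046],[.454,.128,.046]]).round(1).tolist())
```

```text
P2 corners scene [[0.471, 0.071, 0.046], [0.494, 0.186, 0.046], [0.422, 0.074, 0.046], [0.449, 0.196, 0.046]]
bottom [[0.47, 0.069, -0.0], [0.496, 0.184, 0.0]]
dict_keys(['fx', 'fy', 'cx', 'cy', 'view'])
scene 791 -314 [140. 142.] 73.6
scene 509 -512 [139. 143.] 60.5
scene 569 -284 [138. 144.] 67.2
scene pil 490 -81 [ 48. 131.] 30.4
scene pil 457 131 [130.  47.] 77.3
scene pil 544 318 [159.  67.] 71.0
top 502 -511 [138. 138.] 60.5
top 562 -283 [137. 137.] 67.3
top 785 -313 [137. 138.] 73.6
top pil 454 128 [130.  45.] 78.6
top pil 490 -83 [ 48. 132.] 30.1
top pil 535 301 [129.  46.] 69.9
scene P3 foot etc [[271.6, 219.6], [319.6, 175.7]]
top P3 foot etc [[351.8, 274.8], [271.5, 294.5]]
```

```bash
python3 - <<'E'
from h import *
T=np.array([.4548,.1266,0]);y=np.array([.98,-.199,0])
for s in(-.058,-.0435,.0435,.058):
    print(s,[(z,proj("scene",T+s*y+[0,0,z])[0].round(1)) for z in(.10,.12,.14,.16)])
E
python3 -c "
import cv2
im=cv2.imread('pics/s1.png')[0:130,:];g=cv2.cvtColor(im,cv2.COLOR_BGR2GRAY)
m=(g[:,190:320]<45);import numpy as np
for x in range(0,130,4):
    ys=np.nonzero(m[:,x])[0]
    if len(ys):print((200+(190+x)/2,120+ys.max()/2),end=' ')"
```

```text
-0.058 [(0.1, array([306.7, 149.8])), (0.12, array([306.4, 143.5])), (0.14, array([306.1, 137.2])), (0.16, array([305.7, 130.8]))]
-0.0435 [(0.1, array([309.7, 152.2])), (0.12, array([309.4, 146. ])), (0.14, array([309.1, 139.6])), (0.16, array([308.8, 133.1]))]
0.0435 [(0.1, array([328.5, 167.4])), (0.12, array([328.3, 161.1])), (0.14, array([328.2, 154.6])), (0.16, array([328.1, 148.1]))]
0.058 [(0.1, array([331.7, 170. ])), (0.12, array([331.6, 163.7])), (0.14, array([331.5, 157.2])), (0.16, array([331.4, 150.7]))]
(305.0, np.float64(132.5)) (307.0, np.float64(133.5)) (309.0, np.float64(132.5)) (311.0, np.float64(132.5)) (317.0, np.float64(123.5)) (319.0, np.float64(129.5)) (321.0, np.float64(131.5)) (323.0, np.float64(132.5)) (325.0, np.float64(134.5)) (327.0, np.float64(150.5)) (329.0, np.float64(149.5)) (331.0, np.float64(148.5)) (333.0, np.float64(148.5)) (335.0, np.float64(133.5)) (337.0, np.float64(131.5)) (339.0, np.float64(131.5)) (341.0, np.float64(130.5)) (343.0, np.float64(129.5)) (345.0, np.float64(128.5)) (347.0, np.float64(127.5)) (349.0, np.float64(127.5))
```

Request:
carry_out([
  [[0, 0, 0, 0, 0, 0], [0, 0, 0, 0, 0, 0], [0, 0, 0, 0, 0, 0], [0, 0, 0, 0, 0, 0], [0, 0, 0, 0, 0, 0], [0, 0, 0, 0, 0, 0], [0, 0, 0.2, 0, 0, 0], [0, 0, 0.4, 0, 0, 0], [0, 0, 0.6, 0, 0, 0], [0, 0, 0.6, 0, 0, 0]],
], hand=-1)

```text
time: 19.48
ee_pos: [0.4532, 0.1289, 0.0011]
eef_rot: [0.774, 0.633, -0.0, -0.0]
ft_force: [0.6, 1.0, -0.3]
width: 0.0848
grip_force: 0.0
```

Run:
```python
from h import *
im=r.camera("scene")[...,::-1];cv2.imwrite("pics/s4.png",cv2.resize(im[135:215,270:370],None,fx=7,fy=7,interpolation=cv2.INTER_CUBIC))
st()
```

```text
19.53 [0.4534 0.129  0.0014] [[0.198, 0.98, -0.001], [0.98, -0.198, -0.0], [-0.0, -0.001, -1.0]] F [ 0.22 -0.34 -0.38] M [-0.055 -0.088 -0.016] Mtool [-0.097 -0.036  0.016] w 0.0856 g 0.0 q [ 0.38  0.3  -0.83  2.01  0.28  0.94 -0.79]
```

View pics/s4.png

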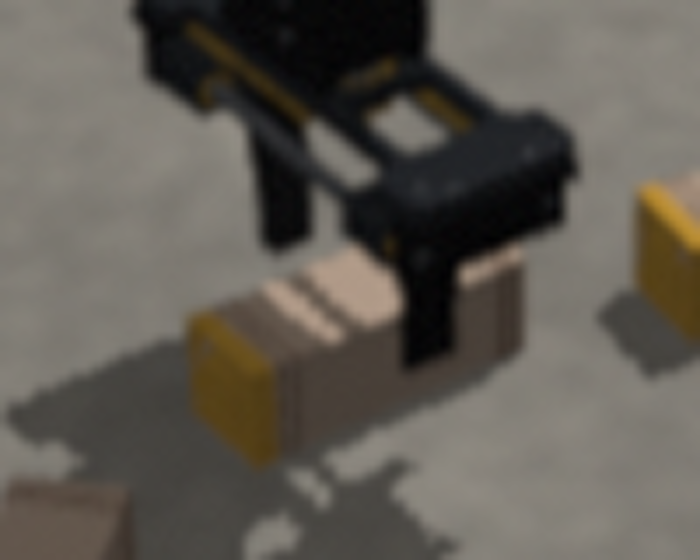

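The open fingertips really end about 36 mm above the reported TCP (tip at crop 430,365, z ≈ 0.037). That was too shallow, so I'll go 2.4 cm lower slowly and watch the force.

Request:
carry_out([
  [[0, 0, 0.2, 0, 0, 0], [0, 0, 0.5, 0, 0, 0], [0, 0, 0.8, 0, 0, 0], [0, 0, 1.1, 0, 0, 0], [0, 0, 1.4, 0, 0, 0], [0, 0, 1.6, 0, 0, 0], [0, 0, 1.6, 0, 0, 0]],
])

```text
time: 20.12
ee_pos: [0.4533, 0.129, -0.0148]
eef_rot: [0.774, 0.633, -0.0, -0.0]
ft_force: [0.3, -0.2, -0.0]
width: 0.0871
grip_force: 0.0
```

Request:
carry_out([
  [[0, 0, 0.2, 0, 0, 0], [0, 0, 0.4, 0, 0, 0], [0, 0, 0.6, 0, 0, 0], [0, 0, 0.8, 0, 0, 0], [0, 0, 0.8, 0, 0, 0]],
])

```text
time: 20.53
ee_pos: [0.4535, 0.1289, -0.0227]
eef_rot: [0.774, 0.633, -0.0, -0.0]
ft_force: [0.7, 0.2, -1.9]
width: 0.0871
grip_force: 0.0
```

Run:
```python
from h import *
im=r.camera("scene")[...,::-1];cv2.imwrite("pics/s5.png",cv2.resize(im[135:215,270:370],None,fx=7,fy=7,interpolation=cv2.INTER_CUBIC))
st()
g=cv2.cvtColor(im.copy(),cv2.COLOR_BGR2GRAY);print([(x,175+np.nonzero(g[175:215,x]<30)[0].max(initial=-1)) for x in range(324,336)])
```

```text
20.58 [ 0.4535  0.129  -0.0225] [[0.198, 0.98, -0.0], [0.98, -0.198, -0.0], [-0.0, -0.0, -1.0]] F [-0.86  0.17 -0.31] M [-0.009 -0.097 -0.013] Mtool [-0.096  0.011  0.013] w 0.087 g 0.0 q [ 0.36  0.35 -0.81  2.03  0.32  0.89 -0.83]
[(324, np.int64(178)), (325, np.int64(180)), (326, np.int64(181)), (327, np.int64(182)), (328, np.int64(193)), (329, np.int64(193)), (330, np.int64(193)), (331, np.int64(192)), (332, np.int64(192)), (333, np.int64(191)), (334, np.int64(190)), (335, np.int64(182))]
```

No force at a reported z of -0.0225, which confirms the reported TCP lies about 36 mm beyond the real tips. I'll grip here.

Request:
carry_out([
  [[0, 0, 0, 0, 0, 0], [0, 0, 0, 0, 0, 0], [0, 0, 0, 0, 0, 0], [0, 0, 0, 0, 0, 0], [0, 0, 0, 0, 0, 0], [0, 0, 0, 0, 0, 0], [0, 0, 0, 0, 0, 0], [0, 0, 0, 0, 0, 0], [0, 0, 0, 0, 0, 0], [0, 0, 0, 0, 0, 0]],
], hand=1, squeeze=55)

```text
time: 21.42
ee_pos: [0.4539, 0.129, -0.0222]
eef_rot: [0.774, 0.633, 0.0, 0.0]
ft_force: [0.8, -0.1, 0.4]
width: 0.0458
grip_force: 55.0
```

Request:
carry_out([
  [[0, 0, -1, 0, 0, 0], [0, 0, -3, 0, 0, 0], [0, 0, -6, 0, 0, 0], [0, 0, -9, 0, 0, 0], [0, 0, -10, 0, 0, 0], [0, 0, -10, 0, 0.12, 0], [0, 0, -10, 0, 0.24, 0], [0, 0, -10, 0, 0.36, 0], [0, 0, -10, 0, 0.48, 0], [0, 0, -10, 0, 0.56, 0], [0, 0, -10, 0, 0.56, 0], [0, 0, -10, 0, 0.56, 0], [0, 0, -10, 0, 0.48, 0], [0, 0, -10, 0, 0.36, 0], [0, 0, -10, 0, 0.24, 0], [0, 0, -10, 0, 0.12, 0], [0, 0, -10, 0, 0, 0], [0, 0, -10, 0, 0, 0], [0, 0, -10, 0, 0, 0], [0, 0, -10, 0, 0, 0]],
])

```text
time: 23.08
ee_pos: [0.4531, 0.1308, 0.0774]
eef_rot: [0.773, 0.635, 0.0, -0.001]
ft_force: [-0.3, -0.7, -7.3]
width: 0.0456
grip_force: 55.0
```

```bash
python3 -c "
from h import *
avg(6)"
```

```text
t 23.33 mean [ 2.630e-01 -8.100e-01 -7.101e+00 -9.000e-02  4.300e-02  7.000e-03] sd [0.708 0.149 0.684 0.035 0.034 0.035]
```

Request:
carry_out([
  [[0, 0, 0, 0, -0.12, 0], [0, 0, 0, 0, -0.24, 0], [0, 0, 0, 0, -0.36, 0], [0, 0, 0, 0, -0.48, 0], [0, 0, 0, 0, -0.56, 0], [0, 0, 0, 0, -0.56, 0], [0, 0, 0, 0, -0.56, 0], [0, 0, 0, 0, -0.56, 0], [0, 0, 0, 0, -0.48, 0], [0, 0, 0, 0, -0.36, 0], [0, 0, 0, 0, -0.24, 0], [0, 0, 0, 0, -0.12, 0], [0, 0, 0, 0, 0, 0], [0, 0, 0, 0, 0, 0], [0, 0, 0, 0, 0, 0], [0, 0, 0, 0, 0, 0]],
])

```text
time: 24.72
ee_pos: [0.4541, 0.1265, 0.0784]
eef_rot: [0.775, 0.632, -0.0, 0.002]
ft_force: [1.0, 1.1, -7.3]
width: 0.0452
grip_force: 55.0
```

```bash
python3 -c "
from h import *
avg(6);st()"
```

```text
t 24.97 mean [ 3.900e-02  3.000e-01 -6.782e+00 -7.500e-02 -5.100e-02 -6.000e-03] sd [0.604 0.692 0.356 0.029 0.046 0.015]
25.02 [0.4534 0.1303 0.0776] [[0.195, 0.981, -0.0], [0.981, -0.195, 0.0], [0.0, -0.0, -1.0]] F [ 0.63  0.27 -6.94] M [-0.089 -0.055  0.019] Mtool [-0.071 -0.077 -0.019] w 0.0456 g 54.99589822255075 q [ 0.51  0.2  -0.95  1.94  0.18  1.09 -0.71]
```

The difference is 0.094 N m with the expected sign, which is suggestive but noisy. I'll repeat with a larger tilt and a longer settle.

```bash
python3 -c "
from h import *
avg(10)"
```

```text
t 25.47 mean [ 0.041 -0.273 -6.609 -0.099 -0.091  0.   ] sd [0.452 0.588 0.434 0.022 0.025 0.029]
```

Request:
carry_out([
  [[0, 0, 0, 0, 0.12, 0], [0, 0, 0, 0, 0.24, 0], [0, 0, 0, 0, 0.36, 0], [0, 0, 0, 0, 0.48, 0], [0, 0, 0, 0, 0.6, 0], [0, 0, 0, 0, 0.7, 0], [0, 0, 0, 0, 0.7, 0], [0, 0, 0, 0, 0.7, 0], [0, 0, 0, 0, 0.7, 0], [0, 0, 0, 0, 0.6, 0], [0, 0, 0, 0, 0.48, 0], [0, 0, 0, 0, 0.36, 0], [0, 0, 0, 0, 0.24, 0], [0, 0, 0, 0, 0.12, 0], [0, 0, 0, 0, 0, 0], [0, 0, 0, 0, 0, 0], [0, 0, 0, 0, 0, 0], [0, 0, 0, 0, 0, 0], [0, 0, 0, 0, 0, 0], [0, 0, 0, 0, 0, 0]],
])

```text
time: 27.18
ee_pos: [0.4536, 0.128, 0.0777]
eef_rot: [0.774, 0.633, 0.0, -0.0]
ft_force: [0.7, -0.0, -6.3]
width: 0.0457
grip_force: 55.0
```

```bash
python3 -c "
from h import *
avg(14);st()"
```

```text
t 27.83 mean [ 0.00e+00 -8.00e-02 -6.87e+00 -8.30e-02  7.70e-02 -3.00e-03] sd [0.631 0.367 0.567 0.03  0.031 0.04 ]
27.88 [0.4537 0.1291 0.0777] [[0.198, 0.98, -0.0], [0.98, -0.198, -0.0], [-0.0, -0.0, -1.0]] F [ 0.12 -0.08 -6.38] M [ 0.031 -0.096 -0.031] Mtool [-0.088  0.05   0.031] w 0.0454 g 54.99489560723305 q [ 0.52  0.2  -0.96  1.94  0.18  1.09 -0.71]
```

The difference is 0.168 N m (-0.091 to +0.077), so this middle pillar is the loose one. I'll lay it down and let go.

Request:
carry_out([
  [[0, 0, 2, 0, 0, 0], [0, 0, 4, 0, 0, 0], [0, 0, 6, 0, 0, 0], [0, 0, 8, 0, 0, 0], [0, 0, 9, 0, 0, 0], [0, 0, 9.3, 0, 0, 0], [0, 0, 9.5, 0, 0, 0], [0, 0, 9.6, 0, 0, 0], [0, 0, 9.7, 0, 0, 0], [0, 0, 9.8, 0, 0, 0], [0, 0, 9.9, 0, 0, 0], [0, 0, 10, 0, 0, 0], [0, 0, 10.1, 0, 0, 0], [0, 0, 10.1, 0, 0, 0]],
])

```text
time: 29.05
ee_pos: [0.454, 0.1289, -0.0222]
eef_rot: [0.774, 0.633, -0.0, 0.001]
ft_force: [-5.3, -3.0, 10.9]
width: 0.0453
grip_force: 55.0
```

Request:
carry_out([
  [[0, 0, 0, 0, 0, 0], [0, 0, 0, 0, 0, 0], [0, 0, 0, 0, 0, 0], [0, 0, 0, 0, 0, 0], [0, 0, 0, 0, 0, 0], [0, 0, -1, 0, 0, 0], [0, 0, -2, 0, 0, 0], [0, 0, -3, 0, 0, 0], [0, 0, -3, 0, 0, 0]],
], hand=-1)

```text
time: 29.8
ee_pos: [0.4553, 0.1295, 0.0092]
eef_rot: [0.774, 0.633, 0.001, 0.001]
ft_force: [1.7, 0.6, -1.1]
width: 0.0863
grip_force: 0.0
```

```bash
cat >> h.py <<'E'
def goG(G,R,d=.05): go(np.array(G)+d*R.apply([0,0,1]),R)
def lean(yaw,th): return down(yaw)*Ro.from_euler('y',th,degrees=True)  # +: cap down ; -: cap up
E
python3 - <<'E'
from h import *
st()
# lean body over the cap (tool z gets component toward foot = +x_tool): rotate about y by +th takes z->x
R=lean(78.6,20); print(R.apply([0,0,1]).round(2))
c=np.array([.4540,.129]);cap=-np.array([.198,.98])
g=c+.015*cap; goG([g[0],g[1],.060],R); goG([g[0],g[1],.029],R)
E
```

```text
29.8 [0.4553 0.1295 0.0092] [[0.198, 0.98, 0.003], [0.98, -0.198, 0.0], [0.001, 0.003, -1.0]] F [ 1.69  0.62 -1.1 ] M [-0.036 -0.109 -0.037] Mtool [-0.114 -0.014  0.037] w 0.0863 g 0.0 q [ 0.45  0.31 -0.91  2.01  0.3   0.96 -0.81]
[ 0.07  0.34 -0.94]
row [0.14, -0.11, -0.38] [0.003, 0.348, 0.001] rows>= 2.8
row [0.13, -0.12, 2.72] [0.003, 0.348, 0.001] rows>= 2.8
```

Request:
carry_out([
  [[0, 0, -0.5, 0, 0.1, 0], [0.1, 0, -1, 0, 0.2, 0], [0.1, 0, -1, 0, 0.3, 0], [0.1, 0, -1, 0, 0.349, 0], [0.1, 0, -0.5, 0, 0.349, 0], [0.1, 0, 0.3, 0, 0.349, 0], [0.1, 0, 1, 0, 0.349, 0], [0.1, 0, 1.5, 0, 0.349, 0], [0.1, 0, 1.9, 0, 0.349, 0], [0.1, 0, 2.2, 0, 0.349, 0], [0.1, 0, 2.4, 0, 0.349, 0], [0.1, 0, 2.5, 0, 0.349, 0], [0.1, 0, 2.5, 0, 0.349, 0]],
])

```text
time: 30.88
ee_pos: [0.4539, 0.1303, -0.0183]
eef_rot: [0.762, 0.624, 0.134, -0.11]
ft_force: [0.2, 0.1, -0.5]
width: 0.0872
grip_force: 0.0
```

Run:
```python
from h import *
st()
im=r.camera("scene")[...,::-1];cv2.imwrite("pics/s6.png",cv2.resize(im[135:215,270:370],None,fx=7,fy=7,interpolation=cv2.INTER_CUBIC))
```

```text
30.88 [ 0.4539  0.1303 -0.0183] [[0.185, 0.98, 0.067], [0.921, -0.197, 0.335], [0.342, -0.0, -0.94]] F [ 0.16  0.1  -0.53] M [-0.384  0.003  0.028] Mtool [-0.059 -0.377 -0.051] w 0.0872 g 0.0 q [ 0.83  0.35 -1.01  2.14 -0.05  0.69 -0.29]
```

View pics/s6.png

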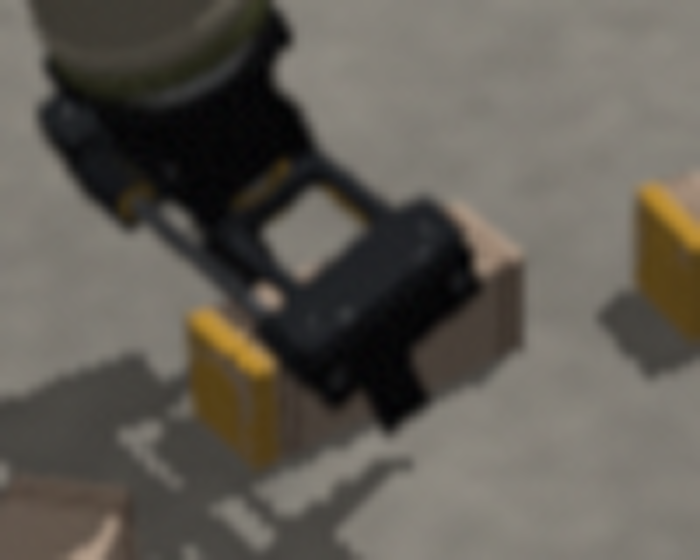

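The gripper leans over the cap end, with the near finger beside the pillar (tip at crop 395,420) and nothing touching. I'll close.

Request:
carry_out([
  [[0, 0, 0, 0, 0, 0], [0, 0, 0, 0, 0, 0], [0, 0, 0, 0, 0, 0], [0, 0, 0, 0, 0, 0], [0, 0, 0, 0, 0, 0], [0, 0, 0, 0, 0, 0], [0, 0, 0, 0, 0, 0], [0, 0, 0, 0, 0, 0], [0, 0, 0, 0, 0, 0], [0, 0, 0, 0, 0, 0]],
], hand=1, squeeze=60)

```text
time: 31.77
ee_pos: [0.454, 0.13, -0.0182]
eef_rot: [0.762, 0.624, 0.134, -0.11]
ft_force: [0.4, -0.2, 0.2]
width: 0.0459
grip_force: 60.0
```

Run:
```python
from h import *
st()
s=r.read_state();R0=Ro.from_quat(s["eef_rot"]);G=s["ee_pos"]-.05*R0.apply([0,0,1]);print("G",G)
goG(G+[0,0,.17],R0)
goG([.50,-.02,.2],lean(115,20))
goG([.53,-.19,.2],lean(150,20))
goG([.53,-.25,.2],lean(153,-70))
print(lean(153,-70).as_matrix().round(2))
```

```text
31.77 [ 0.454   0.13   -0.0182] [[0.186, 0.98, 0.068], [0.921, -0.198, 0.335], [0.342, 0.0, -0.94]] F [ 0.37 -0.17  0.18] M [-0.484 -0.075 -0.036] Mtool [-0.171 -0.46  -0.024] w 0.0459 g 59.99431801610626 q [ 0.83  0.35 -1.01  2.14 -0.05  0.69 -0.29]
G [0.45060848 0.11321966 0.02875196]
row [5.81, 0.0, -15.98] [0.0, 0.0, 0.0] rows>= 4.1
row [-5.81, 6.46, -20.34] [0.217, 0.0, -0.597] rows>= 5.3
row [-21.7, 12.16, -26.11] [0.426, 0.0, -1.171] rows>= 10.0
row [-27.9, 19.49, -31.55] [-0.601, -1.326, -1.29] rows>= 15.6
[[-0.3   0.45  0.84]
 [ 0.16  0.89 -0.43]
 [-0.94  0.   -0.34]]
```

Request:
carry_out([
  [[0.6, 0, -1.5, 0, 0, 0], [2, 0, -5, 0, 0, 0], [3.5, 0, -9, 0, 0, 0], [5, 0, -13, 0, 0, 0], [5.5, 0.2, -15.5, 0.02, 0, -0.05], [4, 1, -16.5, 0.05, 0, -0.15], [2, 2, -17.5, 0.09, 0, -0.26], [-0.5, 3.1, -18.3, 0.13, 0, -0.37], [-3, 4.2, -19.1, 0.18, 0, -0.48], [-5.5, 5.3, -20, 0.22, 0, -0.59], [-8, 6.4, -21, 0.26, 0, -0.7], [-10.5, 7.5, -22, 0.3, 0, -0.81], [-13.5, 8.6, -23, 0.33, 0, -0.92], [-16.5, 9.8, -24.1, 0.37, 0, -1.03], [-19, 11, -25.1, 0.4, 0, -1.12], [-21, 12, -25.9, 0.426, 0, -1.171], [-21.7, 12.2, -26.1, 0.426, 0, -1.171], [-21.7, 12.2, -26.1, 0.426, 0, -1.171], [-21.7, 12.2, -26.1, 0.426, 0, -1.171]],
])

```text
time: 33.35
ee_pos: [0.5151, -0.1808, 0.152]
eef_rot: [0.255, 0.951, 0.045, -0.168]
ft_force: [-0.1, 0.3, -6.9]
width: 0.0456
grip_force: 60.0
```

Run:
```python
from h import *
st()
s=r.read_state();R0=Ro.from_quat(s["eef_rot"]);G=s["ee_pos"]-.05*R0.apply([0,0,1]);print("G",G)
goG([.53,-.22,.2],lean(150,-25))
goG([.54,-.25,.2],lean(150,-70))
```

```text
33.35 [ 0.5151 -0.1808  0.152 ] [[-0.813, 0.501, -0.297], [0.47, 0.865, 0.172], [0.343, 0.001, -0.939]] F [-0.11  0.29 -6.94] M [-0.324 -0.938 -0.028] Mtool [-0.188 -0.974 -0.04 ] w 0.0456 g 59.996120607247576 q [ 0.96  0.7  -1.03  1.34  0.4   1.72  1.  ]
G [ 0.52998261 -0.18942803  0.19896411]
row [-4.94, -2.65, -2.09] [0.0, -0.787, -0.001] rows>= 6.3
row [-8.63, -4.74, -6.45] [0.0, -1.572, -0.001] rows>= 12.6
```

Request:
carry_out([
  [[-0.6, -0.3, -0.1, 0, -0.11, 0], [-1.3, -0.7, -0.3, 0, -0.22, 0], [-2, -1.1, -0.6, 0, -0.33, 0], [-2.8, -1.5, -0.9, 0, -0.44, 0], [-3.5, -1.9, -1.3, 0, -0.55, 0], [-4.2, -2.3, -1.7, 0, -0.66, 0], [-4.9, -2.6, -2.1, 0, -0.77, 0], [-5.5, -2.9, -2.6, 0, -0.88, 0], [-6.1, -3.2, -3.2, 0, -0.99, 0], [-6.7, -3.6, -3.8, 0, -1.1, 0], [-7.2, -3.9, -4.4, 0, -1.21, 0], [-7.7, -4.2, -5, 0, -1.32, 0], [-8.1, -4.4, -5.6, 0, -1.43, 0], [-8.5, -4.7, -6.3, 0, -1.54, 0], [-8.6, -4.7, -6.4, 0, -1.571, 0], [-8.6, -4.7, -6.4, 0, -1.571, 0], [-8.6, -4.7, -6.4, 0, -1.571, 0], [-8.6, -4.7, -6.4, 0, -1.571, 0]],
])

```text
time: 34.85
ee_pos: [0.5405, -0.2651, 0.2306]
eef_rot: [0.21, 0.848, -0.12, 0.472]
ft_force: [-8.4, 0.8, -10.3]
width: 0.0454
grip_force: 60.0
```

Run:
```python
from h import *
st()
s=r.read_state();R0=Ro.from_quat(s["eef_rot"]);G=s["ee_pos"]-.05*R0.apply([0,0,1]);print("G",G)
im=r.camera("scene")[...,::-1];cv2.imwrite("pics/s7.png",cv2.resize(im[150:350,150:400],None,fx=3,fy=3,interpolation=cv2.INTER_CUBIC))
```

```text
34.85 [ 0.5405 -0.2651  0.2306] [[-0.467, 0.47, 0.749], [0.243, 0.883, -0.403], [-0.85, -0.006, -0.526]] F [ -8.39   0.76 -10.26] M [ 0.971  1.876 -0.23 ] Mtool [0.198 2.114 0.093] w 0.0454 g 59.99892241205089 q [ 1.06 -0.39 -0.68  2.42 -1.27  0.07  2.6 ]
G [ 0.50300756 -0.2450199   0.25688494]
```

View pics/s7.png

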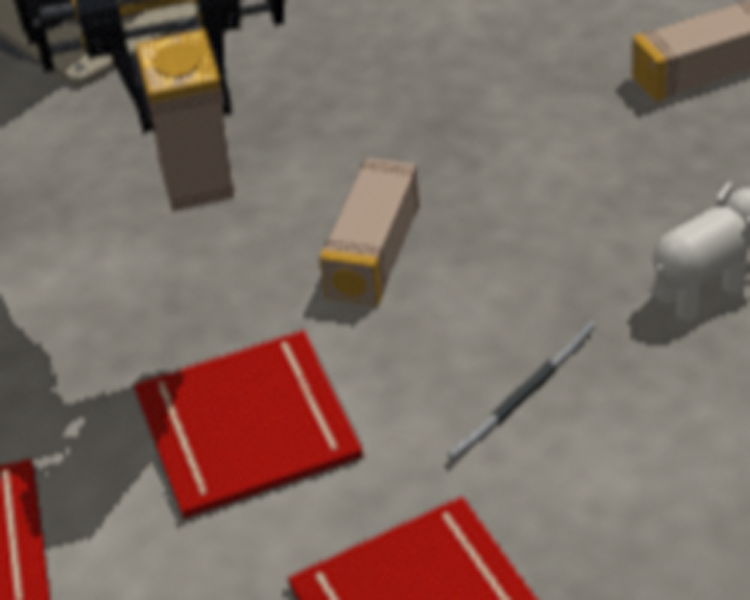

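The pillar is held upright-ish at crop (185,110), but the wrist has run into its joint limits, so pointing the tool outward is a bad choice. I'll fit a simple kinematic model from the logged poses and use it to choose a reachable heading.

```bash
cat > kin.py <<'E'
from h import Ro,np
import itertools
D=[([1.27238364,.33281405,-.06469646,1.46080729,.02160464,1.34986235,-.08849496],[.1701,-.6010,.1841],[[.962,.272,0],[.272,-.962,0],[0,0,-1]]),
([.71,.16,-.68,1.85,.11,1.18,.52],[.4899,-.0851,.1208],[[-.499,.867,0],[.867,.499,0],[0,0,-1]]),
([.66,.31,-.65,1.96,.23,.95,.42],[.4902,-.0814,.0068],[[-.501,.865,0],[.865,.501,0],[0,0,-1]]),
([.39,.11,-.79,1.9,.08,1.17,-.63],[.4548,.1266,.1197],[[.199,.98,0],[.98,-.199,0],[0,0,-1]]),
([.36,.35,-.81,2.03,.32,.89,-.83],[.4535,.129,-.0225],[[.198,.98,0],[.98,-.198,0],[0,0,-1]]),
([.83,.35,-1.01,2.14,-.05,.69,-.29],[.4539,.1303,-.0183],[[.185,.98,.067],[.921,-.197,.335],[.342,0,-.94]]),
([.96,.7,-1.03,1.34,.4,1.72,1.0],[.5151,-.1808,.152],[[-.813,.501,-.297],[.47,.865,.172],[.343,.001,-.939]]),
([1.06,-.39,-.68,2.42,-1.27,.07,2.6],[.5405,-.2651,.2306],[[-.467,.47,.749],[.243,.883,-.403],[-.85,-.006,-.526]])]
ax='zyzyzyz'
def chain(q,s):
    R=Ro.identity();L=[]
    for k in range(7):
        R=R*Ro.from_euler(ax[k],s[k]*q[k]);L.append(R)
    return L
def fit():
    best=None
    for s in itertools.product([1,-1],repeat=7):
        T=[chain(q,s)[-1].inv()*Ro.from_matrix(M) for q,_,M in D]
        m=Ro.concatenate(T).mean();e=max((m.inv()*t).magnitude() for t in T)
        if best is None or e<best[0]:best=(e,s,m)
    e,s,m=best
    # position: sum of link vectors after each joint frame: z and x offsets
    def A(q):
        L=chain(q,s);c=[np.array([[0],[0],[1.]])]
        for k in(1,3,5):c+= [L[k].apply([[0,0,1],[1,0,0]]).T]
        return np.hstack(c)
    Am=np.vstack([A(q) for q,_,_ in D]);b=np.hstack([p for _,p,_ in D])
    x,_,rk,_=np.linalg.lstsq(Am,b,rcond=1e-6)
    return e,s,m,x,A,np.abs(Am@x-b).max()
e,s,m,x,A,pe=fit()
fk=lambda q:(A(q)@x,chain(q,s)[-1]*m)
if __name__=="__main__":print(e,s,m.as_matrix().round(2).tolist(),x.round(3),pe)
E
python3 kin.py
```

```text
0.00971584543799325 (-1, 1, -1, 1, -1, 1, -1) [[0.0, -1.0, -0.0], [1.0, 0.0, -0.0], [0.0, -0.0, 1.0]] [0.268 0.409 0.062 0.466 0.01  0.348 0.021] 0.040032653995559664
```

```bash
cat >> kin.py <<'E'
from scipy.optimize import least_squares
lo=np.array([-2.6,-.5,-1.47,.16,-1.27,.06,-2.6]);hi=np.array([2.6,2.12,1.34,2.42,4.41,2.06,2.6])
def ik(p,R,q0,mg=.1):
    f=lambda q:np.r_[(fk(q)[0]-p)*5,(R.inv()*fk(q)[1]).as_rotvec(),.01*(q-q0)]
    o=least_squares(f,np.clip(q0,lo+mg+.01,hi-mg-.01),bounds=(lo+mg,hi-mg));return np.linalg.norm(o.fun[:6]),o.x
E
python3 - <<'E'
from kin import *
from h import lean
print([np.round(fk(np.array(q))[0]-p,3).tolist() for q,p,_ in D])
q0=np.array([.96,.7,-1.03,1.34,.4,1.72,1.0]);G=np.array([.565,-.284,.092])
seeds=[q0,np.array([.7,.6,-.3,1.5,1.5,1.4,0]),np.array([.3,.6,.3,1.5,-1,1.4,0]),np.array([.5,.6,0,1.5,3.1,1.4,0])]
for phi in range(-180,180,30):   # heading of tool z when upright = cap heading when lying
    R=lean(phi+180,-70);best=[ik(G+.05*R.apply([0,0,1]),R,q) for q in seeds]
    print(phi,[(round(e,3),q.round(2).tolist()) for e,q in best if e<.05][:2])
E
```

```text
[[0.04, 0.015, -0.011], [0.006, 0.006, 0.001], [0.002, 0.007, 0.002], [0.007, 0.003, 0.006], [0.001, 0.002, 0.004], [-0.004, -0.018, 0.005], [-0.002, 0.013, -0.009], [0.011, 0.016, 0.003]]
-180 []
-150 []
-120 [(np.float64(0.0), [0.33, 0.96, -0.44, 1.31, 1.28, 1.89, -0.86]), (np.float64(0.0), [0.27, 0.93, -0.33, 1.32, 1.21, 1.84, -0.84])]
-90 [(np.float64(0.0), [0.57, 0.84, -0.76, 1.78, 1.69, 1.71, -0.87]), (np.float64(0.0), [0.36, 0.72, -0.47, 1.8, 1.53, 1.54, -0.9])]
-60 [(np.float64(0.0), [0.99, 0.89, -1.12, 2.13, 2.22, 1.57, -0.73]), (np.float64(0.0), [0.65, 0.6, -0.69, 2.19, 2.04, 1.3, -0.96])]
-30 [(np.float64(0.001), [1.55, 1.12, -1.37, 2.32, 2.74, 1.1, -0.33]), (np.float64(0.001), [1.54, 1.1, -1.36, 2.32, 2.73, 1.09, -0.35])]
0 [(np.float64(0.001), [1.9, 1.16, -1.37, 2.24, 3.08, 0.24, -0.25]), (np.float64(0.001), [0.93, 0.45, -0.15, 2.3, 4.1, 0.91, -1.87])]
30 [(np.float64(0.001), [1.42, 0.72, -0.62, 1.89, -1.17, 0.91, -2.34]), (np.float64(0.001), [0.14, 1.0, 1.06, 1.84, 4.31, 1.85, -2.36])]
60 [(np.float64(0.0), [0.77, 0.85, 0.18, 1.44, -1.17, 1.68, -2.32])]
90 [(np.float64(0.001), [0.94, 1.16, -0.38, 0.87, -0.58, 1.95, -2.5]), (np.float64(0.002), [0.91, 1.14, -0.31, 0.88, -0.63, 1.96, -2.47])]
120 []
150 []
```

Pointing the tool to the robot's right (heading about -95°) has ample joint margin. I'll pitch back, yaw, then upright it that way.

Run:
```python
from h import *
st()
goG([.53,-.235,.24],lean(150,-25));goG([.53,-.19,.22],lean(150,20))
```

```text
34.9 [ 0.5429 -0.2644  0.2381] [[-0.46, 0.466, 0.756], [0.235, 0.885, -0.403], [-0.856, -0.008, -0.516]] F [ 1.23 -2.9   4.74] M [ 0.384  0.669 -0.204] Mtool [0.155 0.773 0.126] w 0.0455 g 59.99845818470931 q [ 1.04 -0.4  -0.66  2.41 -1.26  0.07  2.6 ]
row [3.92, 1.95, 1.89] [0.02, 0.592, 0.034] rows>= 4.7
row [8.8, 6.1, -2.08] [0.006, 1.377, 0.042] rows>= 11.0
```

Request:
carry_out([
  [[0.5, 0.2, 0.3, 0, 0.08, 0], [1.2, 0.6, 0.6, 0, 0.18, 0], [2, 1, 1, 0, 0.3, 0.01], [2.8, 1.4, 1.4, 0.01, 0.42, 0.02], [3.5, 1.7, 1.7, 0.01, 0.53, 0.03], [4.2, 2.2, 1.7, 0.01, 0.64, 0.03], [5, 2.8, 1.3, 0.01, 0.75, 0.03], [5.7, 3.4, 0.8, 0.01, 0.86, 0.04], [6.4, 4, 0.2, 0.01, 0.97, 0.04], [7.1, 4.6, -0.5, 0.01, 1.08, 0.04], [7.8, 5.2, -1.1, 0.01, 1.19, 0.04], [8.4, 5.7, -1.7, 0.01, 1.3, 0.04], [8.8, 6.1, -2.1, 0.01, 1.377, 0.04], [8.8, 6.1, -2.1, 0.01, 1.377, 0.04], [8.8, 6.1, -2.1, 0.01, 1.377, 0.04], [8.8, 6.1, -2.1, 0.01, 1.377, 0.04]],
])

```text
time: 36.23
ee_pos: [0.3627, -0.1242, 0.2239]
eef_rot: [0.262, 0.959, 0.035, -0.105]
ft_force: [0.7, 0.3, -7.4]
width: 0.0462
grip_force: 60.0
```

Run:
```python
from h import *
st()
goG([.54,-.18,.22],lean(85,20))
```

```text
36.23 [ 0.3627 -0.1242  0.2239] [[-0.841, 0.509, -0.182], [0.494, 0.861, 0.122], [0.219, 0.013, -0.976]] F [ 0.73  0.26 -7.41] M [-0.367 -0.848 -0.014] Mtool [-0.113 -0.917 -0.023] w 0.0462 g 59.99521331774304 q [ 2.18 -0.5  -1.47  1.76 -0.46  1.67  1.83]
row [-18.07, 5.7, 1.24] [-0.305, 0.107, 1.082] rows>= 9.0
```

Request:
carry_out([
  [[-1.5, 0.5, 0.1, -0.03, 0.01, 0.09], [-3, 1, 0.2, -0.05, 0.02, 0.18], [-4.5, 1.4, 0.3, -0.08, 0.03, 0.27], [-6, 1.9, 0.4, -0.1, 0.04, 0.36], [-7.5, 2.4, 0.5, -0.13, 0.04, 0.45], [-9, 2.9, 0.6, -0.15, 0.05, 0.54], [-10.5, 3.3, 0.7, -0.18, 0.06, 0.63], [-12, 3.8, 0.8, -0.2, 0.07, 0.72], [-13.5, 4.3, 0.9, -0.23, 0.08, 0.81], [-15, 4.8, 1, -0.25, 0.09, 0.9], [-16.5, 5.2, 1.1, -0.28, 0.1, 0.99], [-18, 5.7, 1.2, -0.3, 0.11, 1.08], [-18, 5.7, 1.2, -0.3, 0.11, 1.08], [-18, 5.7, 1.2, -0.3, 0.11, 1.08], [-18, 5.7, 1.2, -0.3, 0.11, 1.08]],
])

```text
time: 37.48
ee_pos: [0.4259, -0.1013, 0.2221]
eef_rot: [0.726, 0.668, 0.13, -0.099]
ft_force: [0.5, 0.9, -6.7]
width: 0.0454
grip_force: 60.0
```

Run:
```python
from h import *
st()
goG([.54,-.22,.22],lean(85,-25));goG([.555,-.27,.22],lean(85,-70))
```

```text
37.48 [ 0.4259 -0.1013  0.2221] [[0.075, 0.996, 0.058], [0.944, -0.089, 0.318], [0.321, 0.031, -0.946]] F [ 0.53  0.93 -6.75] M [-1.115  0.09   0.064] Mtool [ 0.022 -1.117 -0.096] w 0.0454 g 59.99484912841581 q [ 2.3  -0.5  -1.47  1.79 -0.74  1.65  0.85]
row [-13.88, 12.28, 0.7] [0.031, -0.764, -0.004] rows>= 6.1
row [-20.03, 14.31, -4.3] [0.03, -1.549, -0.017] rows>= 12.4
```

```bash
cat >> kin.py <<'E'
from h import lean
def jac(q):
    p0,R0=fk(q);J=np.zeros((6,7))
    for k in range(7):
        d=q.copy();d[k]+=1e-5;p,R=fk(d);J[:3,k]=(p-p0)/1e-5;J[3:,k]=(R*R0.inv()).as_rotvec()/1e-5
    return J
def sim(q,wps,n=14,lam=.03):
    q=np.array(q,float)
    for G,R in wps:
        p0,R0=fk(q);p1=np.array(G)+.05*R.apply([0,0,1]);w=(R0.inv()*R).as_rotvec()
        for i in range(1,n+6):
            t=min(1,i/n);pt=p0+t*(p1-p0);Rt=R0*Ro.from_rotvec(t*w)
            for _ in range(6):
                p,Rc=fk(q);e=np.r_[pt-p,(Rt*Rc.inv()).as_rotvec()];free=np.ones(7,bool)
                for _ in range(3):
                    J=jac(q)[:,free];dq=np.zeros(7);dq[free]=J.T@np.linalg.solve(J@J.T+lam**2*np.eye(6),e)
                    bad=free&(((q+dq>hi)&(dq>0))|((q+dq<lo)&(dq<0)))
                    if not bad.any():break
                    free&=~bad
                q=np.clip(q+np.clip(dq,-.1,.1),lo,hi)
        p,Rc=fk(q);print("err",round(np.linalg.norm(p1-p),3),round((R*Rc.inv()).magnitude(),3),q.round(2).tolist())
    return q
E
timeout 200 python3 - <<'E'
from kin import *
print("hist B");sim([.83,.35,-1.01,2.14,-.05,.69,-.29],[([.4506,.113,.199],lean(78.6,20)),([.53,-.19,.2],lean(150,20))])
print("hist pitch");sim([.96,.7,-1.03,1.34,.4,1.72,1.0],[([.54,-.25,.2],lean(150,-70))])
c=[2.3,-.5,-1.47,1.79,-.74,1.65,.85]
print("1");sim(c,[([.555,-.27,.22],lean(85,-70))])
print("2");sim(c,[([.54,-.2,.15],lean(85,0)),([.555,-.27,.2],lean(85,-70))])
print("3");sim(c,[([.48,.1,.15],lean(85,0)),([.54,-.2,.2],lean(85,-20)),([.565,-.284,.15],lean(85,-70))])
print("4");sim(c,[([.62,-.2,.2],lean(85,-20)),([.565,-.284,.15],lean(85,-70))])
E
```

```text
hist B
err 0.0 0.0 [1.06, 0.02, -1.22, 1.97, -0.35, 1.06, -0.2]
err 0.0 0.0 [0.95, 0.69, -1.01, 1.31, 0.4, 1.74, 1.03]
hist pitch
err 0.059 0.01 [1.38, 0.41, -1.32, 2.29, 2.36, 0.8, -0.7]
1
err 0.227 0.08 [1.61, -0.5, -1.46, 2.08, 0.76, 1.1, -0.28]
2
err 0.179 0.054 [2.15, -0.5, -1.47, 1.89, -0.55, 1.3, 0.74]
err 0.237 0.083 [1.62, -0.5, -1.47, 2.1, 0.77, 1.08, -0.29]
3
err 0.098 0.031 [1.38, -0.5, -1.45, 2.01, -0.54, 1.21, 0.05]
err 0.14 0.046 [1.77, -0.46, -1.45, 1.91, -0.14, 1.17, 0.26]
err 0.0 0.0 [0.53, 0.74, -0.73, 1.72, 1.56, 1.74, -0.8]
4
err 0.228 0.075 [2.06, -0.5, -1.47, 1.76, -0.26, 1.23, 0.54]
err 0.275 0.096 [1.68, -0.5, -1.47, 2.13, 0.78, 1.0, -0.3]
```

```bash
timeout 300 python3 - <<'E'
from kin import *
c=[2.3,-.5,-1.47,1.79,-.74,1.65,.85]
up=lambda yaw=85:lean(yaw,-70)
T=([.565,-.284,.15],up())
for nm,w in {"a":[([.46,.12,.12],lean(78,0)),T],"b":[([.46,.12,.12],lean(78,-35)),T],"c":[([.46,.0,.15],lean(85,-70)),T],"d":[([.46,.15,.15],lean(85,-70)),T],"e":[([.40,-.15,.15],lean(85,-70)),T],"f":[([.55,.05,.15],lean(85,-45)),T]}.items():
    print(nm);sim(c,w)
E
```

```text
a
err 0.0 0.0 [0.63, 0.29, -1.11, 1.93, 0.29, 1.09, -0.81]
err 0.0 0.0 [0.36, 0.65, -0.48, 1.74, 1.44, 1.61, -0.8]
b
err 0.197 0.068 [1.05, -0.5, -1.47, 2.06, -0.0, 1.41, -0.53]
err 0.0 0.0 [0.51, 0.73, -0.7, 1.72, 1.55, 1.73, -0.8]
c
err 0.0 0.0 [0.09, 0.73, -0.81, 1.81, 1.13, 2.04, -1.19]
err 0.0 0.0 [0.47, 0.7, -0.63, 1.73, 1.51, 1.69, -0.8]
d
err 0.0 0.0 [-0.38, 0.76, -0.5, 1.56, 0.92, 2.05, -1.15]
err 0.0 0.0 [0.21, 0.61, -0.28, 1.75, 1.36, 1.51, -0.79]
e
err 0.0 0.0 [0.47, 0.59, -0.94, 2.13, 1.24, 1.89, -1.17]
err 0.0 0.0 [0.53, 0.74, -0.73, 1.72, 1.56, 1.74, -0.8]
f
err 0.243 0.085 [1.25, -0.5, -1.46, 1.99, 0.22, 1.35, -0.29]
err 0.0 0.0 [0.54, 0.75, -0.74, 1.71, 1.57, 1.75, -0.8]
```

Path a, back over the old pick spot and then turning upright on the way to the board, comes out clean in the model.

Run:
```python
from h import *
goG([.46,.12,.13],lean(78,0))
```

```text
row [16.58, 0.98, 20.68] [0.011, -0.329, 0.124] rows>= 6.4
```

Request:
carry_out([
  [[1.4, 0.1, 1.7, 0, -0.03, 0.01], [2.8, 0.2, 3.4, 0, -0.06, 0.02], [4.2, 0.2, 5.2, 0, -0.08, 0.03], [5.6, 0.3, 6.9, 0, -0.11, 0.04], [7, 0.4, 8.6, 0, -0.14, 0.05], [8.3, 0.5, 10.3, 0, -0.16, 0.06], [9.7, 0.6, 12, 0, -0.19, 0.07], [11, 0.7, 13.8, 0, -0.22, 0.08], [12.4, 0.7, 15.5, 0.01, -0.25, 0.09], [13.8, 0.8, 17.2, 0.01, -0.27, 0.1], [15.2, 0.9, 19, 0.01, -0.3, 0.11], [16.6, 1, 20.7, 0.01, -0.33, 0.12], [16.6, 1, 20.7, 0.01, -0.33, 0.12], [16.6, 1, 20.7, 0.01, -0.33, 0.12], [16.6, 1, 20.7, 0.01, -0.33, 0.12], [16.6, 1, 20.7, 0.01, -0.33, 0.12], [16.6, 1, 20.7, 0.01, -0.33, 0.12]],
])

```text
time: 38.9
ee_pos: [0.418, 0.1079, 0.1082]
eef_rot: [0.777, 0.63, 0.015, 0.008]
ft_force: [0.6, 0.0, -6.0]
width: 0.0456
grip_force: 60.0
```

```bash
timeout 100 python3 - <<'E'
from kin import *
from h import *
st();s=r.read_state();q=s["joint_positions"]
w=[([.50,-.04,.17],lean(82,-30)),([.565,-.284,.17],lean(85,-70))]
for g,R in w:goG(g,R)
sim(q,w)
E
```

```text
38.9 [0.418  0.1079 0.1082] [[0.207, 0.978, 0.034], [0.978, -0.207, 0.007], [0.014, 0.032, -0.999]] F [ 0.61  0.03 -5.99] M [-0.231  0.058  0.021] Mtool [ 0.009 -0.237 -0.028] w 0.0456 g 59.994900805468205 q [ 1.44 -0.5  -1.47  2.02 -0.55  1.19 -0.02]
row [-15.24, 11.32, -1.7] [0.014, -0.536, -0.076] rows>= 4.6
row [-39.9, 23.21, -4.28] [-0.045, -1.232, -0.126] rows>= 11.1
err 0.137 0.046 [1.4, -0.5, -1.47, 2.0, -0.0, 1.25, -0.17]
err 0.0 0.0 [0.56, 0.72, -0.76, 1.71, 1.56, 1.76, -0.77]
```

```bash
timeout 100 python3 - <<'E'
from kin import *
from h import *
q=r.read_state()["joint_positions"]
T=([.565,-.284,.17],lean(85,-70))
for w in [([.46,.13,.10],lean(78,0)),([.46,.20,.12],lean(85,0)),([.46,.15,.17],lean(85,-70)),([.44,.05,.17],lean(85,-70))]:
    goG(*w);sim(q,[w,T],n=16)
E
```

```text
row [2.95, 3.46, 5.97] [0.032, -0.014, 0.001] rows>= 1.8
err 0.0 0.0 [0.56, 0.32, -1.06, 1.95, 0.31, 1.05, -0.84]
err 0.0 0.0 [0.35, 0.61, -0.47, 1.74, 1.42, 1.6, -0.77]
row [9.83, 2.08, 4.02] [0.033, -0.012, -0.121] rows>= 2.6
err 0.119 0.036 [1.18, -0.5, -1.47, 2.05, -0.55, 1.17, -0.15]
err 0.0 0.0 [0.56, 0.72, -0.77, 1.71, 1.56, 1.76, -0.77]
row [0.39, 3.95, -4.34] [-0.045, -1.232, -0.126] rows>= 9.9
err 0.303 0.099 [0.89, -0.5, -1.47, 2.08, 0.48, 1.7, -0.54]
err 0.0 0.0 [0.59, 0.74, -0.81, 1.71, 1.59, 1.79, -0.77]
row [-9.81, 4.07, -4.48] [-0.045, -1.232, -0.126] rows>= 9.9
err 0.0 0.0 [-0.07, 0.66, -0.73, 1.8, 1.01, 2.04, -1.2]
err 0.0 0.0 [0.39, 0.63, -0.53, 1.73, 1.45, 1.63, -0.77]
```

Request:
carry_out([
  [[0.4, 0.5, 0.9, 0, 0, 0], [0.8, 1, 1.7, 0.01, 0, 0], [1.2, 1.5, 2.6, 0.01, 0, 0], [1.7, 2, 3.4, 0.02, 0, 0], [2.1, 2.5, 4.3, 0.02, 0, 0], [2.5, 3, 5.1, 0.03, -0.01, 0], [2.9, 3.5, 6, 0.03, -0.01, 0], [2.9, 3.5, 6, 0.03, -0.01, 0], [2.9, 3.5, 6, 0.03, -0.01, 0], [2.9, 3.5, 6, 0.03, -0.01, 0], [2.9, 3.5, 6, 0.03, -0.01, 0], [2.9, 3.5, 6, 0.03, -0.01, 0]],
])

```text
time: 39.9
ee_pos: [0.4048, 0.1143, 0.0894]
eef_rot: [0.777, 0.63, 0.018, 0.006]
ft_force: [-0.1, 0.3, -6.3]
width: 0.0455
grip_force: 60.0
```

```bash
timeout 100 python3 - <<'E'
from kin import *
from h import *
st();q=r.read_state()["joint_positions"]
w=[([.49,.0,.17],lean(82,-25)),([.565,-.284,.17],lean(85,-70))]
for g in w:goG(*g)
sim(q,w);sim(q,w[1:])
E
```

```text
39.9 [0.4048 0.1143 0.0894] [[0.207, 0.978, 0.035], [0.978, -0.207, 0.013], [0.02, 0.032, -0.999]] F [-0.14  0.25 -6.27] M [-0.222  0.024 -0.041] Mtool [-0.023 -0.223  0.034] w 0.0455 g 59.994946432707366 q [ 1.4  -0.5  -1.47  2.07 -0.56  1.15 -0.03]
row [-11.46, 10.95, -3.41] [0.017, -0.455, -0.075] rows>= 3.9
row [-40.19, 24.69, -6.36] [-0.045, -1.238, -0.126] rows>= 11.4
err 0.125 0.042 [1.37, -0.5, -1.47, 1.99, -0.09, 1.27, -0.18]
err 0.0 0.0 [0.55, 0.71, -0.76, 1.71, 1.56, 1.76, -0.77]
err 0.243 0.107 [1.48, -0.22, -1.47, 2.2, 1.04, 1.21, -0.54]
```

```bash
cat >> kin.py <<'E'
def sim2(q,G,R,n=12,extra=6,lam=.03,it=1,pr=False):
    q=np.array(q,float);p0,R0=fk(q);p1=np.array(G)+.05*R.apply([0,0,1]);w=(R0.inv()*R).as_rotvec()
    for i in range(1,n+extra+1):
        t=min(1,i/n);pt=p0+t*(p1-p0);Rt=R0*Ro.from_rotvec(t*w)
        for _ in range(it):
            p,Rc=fk(q);e=np.r_[pt-p,(Rt*Rc.inv()).as_rotvec()];J=jac(q)
            dq=J.T@np.linalg.solve(J@J.T+lam**2*np.eye(6),e);q=np.clip(q+np.clip(dq,-.12,.12),lo,hi)
    p,Rc=fk(q);return np.linalg.norm(p1-p),(R*Rc.inv()).magnitude(),q,p
E
timeout 400 python3 - <<'E'
from kin import *
from h import r
for lam in(.03,.1):
  for it in(1,4):
    e,f,q,p=sim2([1.44,-.5,-1.47,2.02,-.55,1.19,-.02],[.46,.13,.10],lean(78,0),n=7,lam=lam,it=it);print("hist",lam,it,round(e,3),round(f,3),p.round(3),q.round(2))
q0=r.read_state()["joint_positions"];rng=np.random.default_rng(0);L=[]
for k in range(150):
    G=[rng.uniform(.4,.6),rng.uniform(-.3,.3),rng.uniform(.15,.35)];y=rng.uniform(30,150);th=rng.uniform(-75,30)
    e,f,q,p=sim2(q0,G,lean(y,th),it=2,n=16);L.append((e+.1*f,np.round(G,2).tolist(),round(y),round(th),q.round(2).tolist()))
L.sort(key=lambda a:a[0])
for l in L[:14]:print(round(l[0],3),*l[1:])
E
```

```text
hist 0.03 1 0.258 0.534 [ 0.488 -0.094  0.174] [ 1.81 -0.5  -1.47  1.95 -0.61  1.04 -0.12]
hist 0.03 4 0.204 0.395 [ 0.459 -0.049  0.147] [ 1.71 -0.5  -1.47  2.01 -0.6   1.06 -0.08]
hist 0.1 1 0.196 0.409 [ 0.469 -0.035  0.155] [ 1.68 -0.5  -1.47  1.99 -0.6   1.06 -0.12]
hist 0.1 4 0.196 0.409 [ 0.469 -0.035  0.155] [ 1.68 -0.5  -1.47  1.99 -0.6   1.06 -0.13]
0.0 [0.58, -0.16, 0.27] 40 12 [1.2, 0.45, -1.21, 1.48, 0.27, 1.34, -0.86]
0.0 [0.49, 0.07, 0.35] 144 -27 [1.05, -0.47, -1.22, 1.81, -0.11, 1.18, 0.77]
0.0 [0.51, -0.3, 0.3] 147 -13 [1.47, 0.34, -1.32, 1.53, 0.43, 1.32, 1.14]
0.0 [0.53, -0.04, 0.18] 110 4 [0.99, 0.51, -1.25, 1.67, 0.43, 1.33, 0.01]
0.0 [0.4, 0.13, 0.29] 108 -11 [1.2, -0.5, -1.42, 1.8, -0.31, 1.41, 0.16]
0.0 [0.55, 0.21, 0.18] 114 11 [0.53, 0.69, -1.29, 1.51, 0.48, 1.37, -0.32]
0.0 [0.58, -0.27, 0.19] 106 8 [1.07, 0.72, -1.05, 1.27, 0.48, 1.53, 0.38]
0.0 [0.58, -0.27, 0.31] 80 12 [1.08, 0.62, -1.04, 1.09, 0.32, 1.69, -0.01]
0.0 [0.43, 0.11, 0.22] 140 4 [0.95, 0.22, -1.43, 1.82, 0.15, 1.32, 0.35]
0.0 [0.4, 0.13, 0.29] 109 -3 [1.24, -0.45, -1.41, 1.82, -0.4, 1.41, 0.24]
0.0 [0.57, -0.15, 0.18] 110 0 [1.01, 0.58, -1.15, 1.53, 0.54, 1.38, 0.18]
0.0 [0.41, -0.18, 0.34] 50 14 [1.64, -0.19, -1.04, 1.76, -0.42, 1.46, -0.06]
0.0 [0.43, -0.13, 0.3] 98 19 [1.46, 0.2, -1.22, 1.66, -0.13, 1.54, 0.39]
0.0 [0.58, -0.22, 0.16] 38 16 [1.21, 0.54, -1.06, 1.58, 0.26, 1.1, -0.73]
```

```bash
timeout 100 python3 - <<'E'
from kin import *
from h import *
q=r.read_state()["joint_positions"]
for w in [([.58,-.2,.2],lean(105,8)),([.57,-.15,.18],lean(110,0)),([.55,.2,.18],lean(110,8)),([.6,0,.2],lean(100,8))]:
    goG(*w);sim(q,[w],n=18);print(sim2(q,*w,it=2)[:3])
E
```

```text
row [-26.38, 23.52, -5.89] [0.069, 0.125, -0.467] rows>= 8.6
err 0.0 0.0 [1.02, 0.63, -1.05, 1.37, 0.4, 1.48, 0.27]
(np.float64(1.6883057536160649e-16), 7.912792390716618e-16, array([ 1.05240204,  0.67394434, -1.12602176,  1.3583819 ,  0.46344239,
        1.507317  ,  0.23505054]))
row [-22.36, 21.76, -3.81] [0.036, -0.01, -0.558] rows>= 7.5
err 0.0 0.0 [0.99, 0.54, -1.09, 1.54, 0.48, 1.36, 0.2]
(np.float64(2.9893669801409083e-16), 2.835607544248911e-16, array([ 1.01852134,  0.57863924, -1.15642184,  1.53656459,  0.53314496,
        1.38065452,  0.16753286]))
row [12.05, 12.18, -3.48] [0.075, 0.126, -0.554] rows>= 4.6
err 0.0 0.0 [0.48, 0.56, -1.13, 1.55, 0.37, 1.32, -0.32]
(np.float64(3.400369540818058e-15), 1.1115936942662068e-15, array([ 0.55463562,  0.71704424, -1.3478532 ,  1.52307402,  0.5711039 ,
        1.40041598, -0.44888461]))
row [-6.38, 21.39, -5.56] [0.062, 0.124, -0.38] rows>= 5.5
err 0.0 0.0 [0.77, 0.57, -1.09, 1.46, 0.36, 1.39, -0.13]
(np.float64(1.2648025775023737e-16), 3.077863405934897e-16, array([ 0.82130202,  0.65816931, -1.22621842,  1.44455577,  0.47721565,
        1.43686123, -0.20720127]))
```

Request:
carry_out([
  [[-2, 1.8, -0.5, 0, 0.01, -0.03], [-4, 3.6, -1, 0.01, 0.02, -0.07], [-6, 5.4, -1.4, 0.01, 0.03, -0.1], [-8, 7.2, -1.8, 0.02, 0.04, -0.14], [-10, 9, -2.3, 0.03, 0.05, -0.18], [-12, 10.8, -2.7, 0.03, 0.06, -0.21], [-14, 12.6, -3.1, 0.04, 0.07, -0.25], [-16, 14.4, -3.6, 0.04, 0.08, -0.28], [-18, 16.2, -4, 0.05, 0.09, -0.32], [-20, 18, -4.5, 0.05, 0.1, -0.36], [-22, 19.8, -4.9, 0.06, 0.11, -0.4], [-24, 21.6, -5.4, 0.06, 0.12, -0.43], [-26.4, 23.5, -5.9, 0.07, 0.125, -0.467], [-26.4, 23.5, -5.9, 0.07, 0.125, -0.467], [-26.4, 23.5, -5.9, 0.07, 0.125, -0.467], [-26.4, 23.5, -5.9, 0.07, 0.125, -0.467]],
])

```text
time: 41.23
ee_pos: [0.429, -0.1225, 0.204]
eef_rot: [0.609, 0.791, 0.047, -0.037]
ft_force: [-0.2, 0.0, -7.5]
width: 0.0456
grip_force: 60.0
```

```bash
timeout 100 python3 - <<'E'
from kin import *
from h import *
st();q=r.read_state()["joint_positions"]
for w in [([.565,-.284,.17],lean(85,-70)),([.565,-.284,.17],lean(95,-35)),([.565,-.26,.17],lean(70,-70))]:
    goG(*w);sim(q,[w],n=18);print(sim2(q,*w,it=2)[:3])
E
```

```text
41.23 [ 0.429  -0.1225  0.204 ] [[-0.255, 0.967, -0.002], [0.96, 0.254, 0.119], [0.115, 0.029, -0.993]] F [-0.18  0.02 -7.47] M [-0.51  -0.19  -0.019] Mtool [-0.054 -0.542 -0.003] w 0.0456 g 59.99497832759516 q [ 2.16 -0.5  -1.47  1.8  -0.58  1.51  1.05]
row [-23.95, 7.33, 2.58] [0.221, -1.328, 0.299] rows>= 11.0
err 0.259 0.09 [1.62, -0.5, -1.47, 2.13, 0.78, 1.05, -0.32]
(np.float64(0.6785438684529816), 2.5378337369040724, array([ 2.48      , -0.02      , -1.47      ,  1.86442276,  0.60662528,
        2.06      , -2.0385595 ]))
row [-22.64, 8.36, 5.17] [0.071, -0.727, 0.16] rows>= 6.0
err 0.172 0.054 [1.91, -0.5, -1.47, 1.96, 0.01, 0.9, 0.47]
(np.float64(0.33763899307288237), 0.5872584841274983, array([ 2.32203957, -0.5       , -1.47      ,  1.93181607,  0.0069921 ,
        0.79963162,  0.22216014]))
row [-21.09, 6.85, 2.9] [0.368, -1.302, 0.539] rows>= 11.7
err 0.313 0.109 [1.66, -0.5, -1.47, 2.06, 0.68, 1.28, -0.32]
(np.float64(0.5894512300775846), 1.836009895087496, array([ 2.6       , -0.5       , -1.47      ,  1.80925627,  0.34152981,
        1.63273819, -1.27569785]))
```

Request:
carry_out([
  [[0, 0, -2.5, 0, 0, 0], [0, 0, -5, 0, 0, 0], [0, 0, -7.5, 0, 0, 0], [0, 0, -10, 0, 0, 0], [0, 0, -12.5, 0, 0, 0], [0, 1, -15, 0, 0, 0], [0, 2, -17.5, 0, 0, 0], [0, 3, -20, 0, 0, 0], [0, 4, -22.5, 0, 0, 0], [0, 5, -25, 0, 0, 0], [0, 6, -27.5, 0, 0, 0], [0, 7, -29, 0, 0, 0], [0, 8, -29, 0, 0, 0]],
])

```text
time: 42.32
ee_pos: [0.4728, -0.1237, 0.4864]
eef_rot: [0.61, 0.791, 0.052, -0.017]
ft_force: [0.6, -0.8, -7.2]
width: 0.0456
grip_force: 60.0
```

```bash
timeout 100 python3 - <<'E'
from kin import *
from h import *
st();q=r.read_state()["joint_positions"];print("model",fk(q)[0].round(3))
for w in [([.565,-.284,.17],lean(85,-70)),([.56,-.2,.25],lean(85,8)),([.6,-.1,.35],lean(85,8))]:
    goG(*w);sim(q,[w],n=18);print(sim2(q,*w,it=2)[:3])
E
```

```text
42.32 [ 0.4728 -0.1237  0.4864] [[-0.256, 0.966, 0.037], [0.962, 0.251, 0.104], [0.091, 0.062, -0.994]] F [ 0.63 -0.77 -7.19] M [-0.481 -0.073 -0.018] Mtool [ 0.051 -0.484 -0.007] w 0.0456 g 59.99430442956509 q [ 2.47 -0.5  -1.47  1.12 -0.67  2.06  0.96]
model [ 0.413 -0.157  0.503]
row [-25.22, 1.26, 31.33] [0.252, -1.31, 0.275] rows>= 10.9
err 0.26 0.091 [1.63, -0.5, -1.47, 2.13, 0.78, 1.04, -0.31]
(np.float64(0.7562457047622949), 1.9484111390612258, array([ 2.17766859,  0.20810602, -1.35      ,  2.41637162,  0.83366335,
        2.06      , -2.05921144]))
row [-11.52, 4.98, 28.02] [0.021, 0.037, 0.346] rows>= 7.4
err 0.182 0.057 [2.31, -0.5, -1.47, 1.7, -0.64, 1.57, 0.8]
(np.float64(0.2352715024532411), 0.4277961012998242, array([ 2.6       , -0.5       , -1.47      ,  1.45446199, -0.90040146,
        1.57019332,  0.7992017 ]))
row [-2.01, 11.97, 19.27] [0.021, 0.037, 0.346] rows>= 5.5
err 0.178 0.056 [2.25, -0.5, -1.47, 1.48, -0.66, 1.75, 0.61]
(np.float64(0.24622802847061379), 0.43313341126012994, array([ 2.6       , -0.5       , -1.47      ,  1.29826028, -0.91445003,
        1.72896076,  0.56082281]))
```

```bash
python3 - <<'E'
s=open('kin.py').read()
new="""([.51,.2,-.95,1.94,.18,1.09,-.71],[.4534,.1303,.0776],None),([.45,.31,-.91,2.01,.3,.96,-.81],[.4553,.1295,.0092],None),
([2.18,-.5,-1.47,1.76,-.46,1.67,1.83],[.3627,-.1242,.2239],None),([2.3,-.5,-1.47,1.79,-.74,1.65,.85],[.4259,-.1013,.2221],None),
([1.44,-.5,-1.47,2.02,-.55,1.19,-.02],[.418,.1079,.1082],None),([1.4,-.5,-1.47,2.07,-.56,1.15,-.03],[.4048,.1143,.0894],None),
([2.16,-.5,-1.47,1.8,-.58,1.51,1.05],[.429,-.1225,.204],None),([2.47,-.5,-1.47,1.12,-.67,2.06,.96],[.4728,-.1237,.4864],None)]
"""
s=s.replace("[-.85,-.006,-.526]])]","[-.85,-.006,-.526]]),\n"+new.rstrip())
s=s.replace("for q,_,M in D]\n","for q,_,M in D if M]\n")
s=s.replace("for k in(1,3,5):c+= [L[k].apply([[0,0,1],[1,0,0]]).T]","for k in(1,3,5):c+= [L[k].apply([[0,0,1],[1,0,0],[0,1,0]]).T]\n        c+=[L[0].apply([[1,0,0],[0,1,0]]).T, L[2].apply([[0,1,0]]).T, L[6].apply([[1,0,0],[0,1,0]]).T, np.eye(3)[:,:2]]")
open('kin.py','w').write(s)
E
python3 kin.py; python3 -c "
from kin import *
print([np.round((fk(np.array(q))[0]-p)*1000).tolist() for q,p,_ in D])"
```

```text
0.00971584543799325 (-1, 1, -1, 1, -1, 1, -1) [[0.0, -1.0, -0.0], [1.0, 0.0, -0.0], [0.0, -0.0, 1.0]] [ 0.264  0.447  0.003 -0.012  0.49   0.001 -0.01   0.392 -0.001 -0.003
 -0.002 -0.012 -0.01   0.    -0.002  0.001  0.001] 0.003514152581410246
[[-0.0, -1.0, 0.0], [-2.0, -0.0, -2.0], [-1.0, -3.0, -1.0], [-0.0, 1.0, 1.0], [1.0, 0.0, 0.0], [1.0, -0.0, 2.0], [1.0, 3.0, -1.0], [1.0, 0.0, -1.0], [2.0, 1.0, 2.0], [-3.0, -0.0, 1.0], [2.0, 0.0, 2.0], [-0.0, -1.0, 1.0], [1.0, 1.0, 1.0], [-1.0, 0.0, -0.0], [-4.0, -0.0, -2.0], [1.0, 1.0, -1.0]]
```

```bash
timeout 500 python3 - <<'E'
from kin import *
from h import r
print("IK final")
seeds=[np.array([.36,.72,-.47,1.8,1.53,1.54,-.9]),np.array([.96,.7,-1.03,1.34,.4,1.72,1.0])]
for phi in(-130,-110,-90,-70,-50,60,90):
    R=lean(phi+180,-70);G=np.array([.565,-.284,.092])
    print(phi,[(round(e,3),q.round(2).tolist()) for e,q in(ik(G+.05*R.apply([0,0,1]),R,q,mg=.05) for q in seeds)])
print("hist: B->yaw85 etc; expect q[2.16,-.5,-1.47,1.8..] p(.429,-.12,.204)")
h=[1.4,-.5,-1.47,2.07,-.56,1.15,-.03];w=([.58,-.2,.2],lean(105,8))
sim(h,[w])
for it,lam in((1,.03),(4,.03),(2,.1)):
    o=sim2(h,*w,it=it,lam=lam);print(round(o[0],3),round(o[1],3),o[2].round(2),o[3].round(3))
R=w[1];p=np.array(w[0])+.05*R.apply([0,0,1])
e,q=ik(p,R,np.array(h),mg=0.001);print("global ik",e,q.round(2))
E
```

```text
IK final
-130 [(np.float64(0.0), [0.21, 1.04, -0.38, 1.19, 1.08, 2.01, -0.97]), (np.float64(0.0), [0.21, 1.04, -0.38, 1.19, 1.08, 2.01, -0.97])]
-110 [(np.float64(0.0), [0.25, 0.9, -0.47, 1.52, 1.28, 1.83, -0.97]), (np.float64(0.0), [0.3, 0.93, -0.56, 1.51, 1.33, 1.87, -0.98])]
-90 [(np.float64(0.0), [0.28, 0.75, -0.51, 1.83, 1.48, 1.62, -0.98]), (np.float64(0.0), [0.46, 0.85, -0.74, 1.82, 1.61, 1.76, -0.97])]
-70 [(np.float64(0.0), [0.35, 0.61, -0.53, 2.11, 1.75, 1.4, -1.02]), (np.float64(0.0), [0.72, 0.82, -0.95, 2.09, 1.95, 1.66, -0.91])]
-50 [(np.float64(0.0), [0.5, 0.49, -0.52, 2.33, 2.17, 1.17, -1.1]), (np.float64(0.001), [1.12, 0.91, -1.17, 2.31, 2.4, 1.52, -0.73])]
60 [(np.float64(0.819), [1.91, 1.08, -1.28, 2.26, 4.36, 0.11, -1.13]), (np.float64(0.548), [1.64, 1.27, -1.42, 1.55, 0.34, 1.12, 2.55])]
90 [(np.float64(0.0), [1.06, 1.21, -0.62, 0.94, -0.38, 1.86, -2.55]), (np.float64(0.791), [1.33, 1.43, -1.42, 1.08, 0.3, 1.74, 2.55])]
hist: B->yaw85 etc; expect q[2.16,-.5,-1.47,1.8..] p(.429,-.12,.204)
err 0.176 0.067 [1.97, -0.24, -1.47, 1.84, -0.35, 1.37, 0.84]
0.0 0.0 [ 1.16  0.77 -1.33  1.42  0.61  1.53  0.13] [ 0.578 -0.193  0.15 ]
0.221 0.383 [ 2.6  -0.5  -1.47  1.55 -0.79  1.56  1.17] [ 0.488 -0.295  0.325]
0.0 0.0 [ 1.12  0.71 -1.23  1.42  0.52  1.5   0.18] [ 0.578 -0.193  0.15 ]
global ik 0.000297292765262322 [ 0.96  0.54 -0.9   1.43  0.29  1.42  0.33]
```

```bash
time timeout 560 python3 - <<'E'
from kin import *
from h import r
import io,contextlib,time
q0=r.read_state()["joint_positions"];rng=np.random.default_rng(1);L=[];t=time.time()
while time.time()-t<240:
    G=[rng.uniform(.25,.7),rng.uniform(-.45,.3),rng.uniform(.2,.6)];y=rng.uniform(20,200);th=rng.uniform(-75,75)
    R=lean(y,th)
    with contextlib.redirect_stdout(io.StringIO()):q=sim(q0,[(G,R)],n=10)
    p,Rc=fk(q);e=np.linalg.norm(np.array(G)+.05*R.apply([0,0,1])-p)
    L.append((min(q[1]+.5,.6)+min(q[2]+1.47,.6)-5*e,round(e,3),np.round(G,2).tolist(),round(y),round(th),q.round(2).tolist()))
L.sort(key=lambda a:-a[0]);print(len(L))
for l in L[:14]:print(round(l[0],2),*l[1:])
E
```

```text
241
0.89 0.0 [0.32, -0.09, 0.56] 96 13 [0.23, -0.21, 0.09, 1.38, -0.22, 2.06, 0.33]
0.87 0.0 [0.32, 0.07, 0.53] 134 12 [0.78, -0.23, -0.71, 1.4, -0.33, 2.06, 0.73]
0.86 0.0 [0.28, -0.38, 0.59] 156 -24 [1.91, -0.24, -0.65, 1.35, -0.45, 1.67, 2.29]
0.84 0.05 [0.39, 0.29, 0.41] 186 42 [0.18, 0.39, -0.98, 1.34, -0.13, 1.98, 0.71]
0.82 0.0 [0.51, -0.4, 0.45] 155 -54 [1.64, -0.28, -0.75, 1.87, -0.82, 0.71, 2.39]
0.81 0.014 [0.34, -0.03, 0.52] 138 16 [-0.65, -0.22, 0.61, 1.46, -0.09, 2.06, 0.73]
0.8 0.0 [0.57, -0.15, 0.32] 193 -35 [1.52, -0.13, -1.04, 1.87, -0.62, 0.92, 2.54]
0.72 0.0 [0.3, -0.29, 0.35] 179 -25 [1.07, -0.38, -0.1, 1.98, -0.4, 1.29, 2.57]
0.71 0.0 [0.34, -0.17, 0.21] 99 -68 [0.79, 0.19, -1.36, 2.39, 1.12, 1.65, -1.0]
0.69 0.0 [0.34, 0.29, 0.49] 176 -68 [-0.99, -0.41, -0.46, 2.07, 1.01, 1.43, -0.07]
0.68 0.0 [0.61, -0.15, 0.38] 186 -64 [-0.4, -0.42, 0.67, 2.2, -0.66, 0.29, 2.59]
0.62 0.0 [0.61, 0.05, 0.54] 189 -72 [0.02, -0.48, -0.13, 2.08, -0.26, 0.29, 1.79]
0.62 0.0 [0.59, -0.18, 0.5] 28 68 [2.1, -0.06, -1.29, 1.74, -1.27, 1.28, 0.05]
0.61 0.0 [0.5, -0.13, 0.57] 174 -42 [1.3, -0.49, -0.6, 1.65, -0.66, 1.27, 2.13]
real	4m2.617s
user	4m0.790s
sys	0m0.150s
```

```bash
timeout 100 python3 - <<'E'
from kin import *
from h import *
q=r.read_state()["joint_positions"];w=[([.32,-.03,.55],lean(108,12)),([.5,-.1,.3],lean(95,0)),([.565,-.284,.17],lean(85,-70))]
goG(*w[0]);sim(q,w)
E
```

```text
row [14.09, -12.39, -0.95] [0.07, 0.12, -0.05] rows>= 4.5
err 0.0 0.0 [0.52, -0.22, -0.27, 1.4, -0.27, 2.06, 0.46]
err 0.0 0.0 [0.48, 0.07, -0.39, 1.64, 0.02, 1.44, 0.17]
err 0.0 0.0 [0.08, 0.6, -0.27, 1.77, 1.27, 1.58, -0.84]
```

Request:
carry_out([
  [[1.4, -1.2, -0.1, 0.01, 0.01, 0], [2.8, -2.4, -0.2, 0.01, 0.02, -0.01], [4.2, -3.6, -0.3, 0.02, 0.03, -0.01], [5.6, -4.8, -0.4, 0.03, 0.05, -0.02], [7, -6, -0.5, 0.03, 0.06, -0.02], [8.5, -7.4, -0.6, 0.04, 0.07, -0.03], [10, -8.8, -0.7, 0.05, 0.09, -0.03], [11.5, -10, -0.8, 0.06, 0.1, -0.04], [13, -11.4, -0.9, 0.07, 0.11, -0.05], [14, -12.4, -1, 0.07, 0.12, -0.05], [14, -12.4, -1, 0.07, 0.12, -0.05], [14, -12.4, -1, 0.07, 0.12, -0.05], [14, -12.4, -1, 0.07, 0.12, -0.05], [14, -12.4, -1, 0.07, 0.12, -0.05]],
])

```text
time: 43.48
ee_pos: [0.3246, -0.0251, 0.5059]
eef_rot: [0.587, 0.804, 0.062, -0.07]
ft_force: [-0.8, -1.0, -6.1]
width: 0.0453
grip_force: 60.0
```

```bash
timeout 100 python3 - <<'E'
from kin import *
from h import *
st()
q=r.read_state()["joint_positions"];w=[([.5,-.1,.3],lean(95,0)),([.565,-.284,.17],lean(85,-70))]
goG(*w[0]);sim(q,w)
E
```

```text
43.48 [ 0.3246 -0.0251  0.5059] [[-0.301, 0.953, -0.04], [0.935, 0.303, 0.183], [0.186, 0.018, -0.982]] F [-0.83 -0.95 -6.1 ] M [-0.686 -0.246  0.001] Mtool [-0.024 -0.728 -0.018] w 0.0453 g 59.994304830324836 q [ 0.84 -0.22 -0.5   1.37 -0.3   2.06  0.53]
row [-17.04, 13.99, 23.08] [-0.003, -0.188, 0.222] rows>= 7.7
err 0.0 0.0 [0.75, 0.09, -0.68, 1.63, 0.06, 1.44, 0.15]
err 0.0 0.0 [0.24, 0.64, -0.47, 1.76, 1.35, 1.67, -0.86]
```

The joints are free again. Next I'll move to the mid pose, then turn upright over the board.

Request:
carry_out([
  [[-1.7, 1.4, 2.3, 0, -0.02, 0.02], [-3.4, 2.8, 4.6, 0, -0.04, 0.04], [-5.1, 4.2, 6.9, 0, -0.06, 0.07], [-6.8, 5.6, 9.2, 0, -0.08, 0.09], [-8.5, 7, 11.5, 0, -0.1, 0.11], [-10.2, 8.4, 13.8, 0, -0.11, 0.13], [-11.9, 9.8, 16.1, 0, -0.13, 0.15], [-13.6, 11.2, 18.4, 0, -0.15, 0.18], [-15.3, 12.6, 20.7, 0, -0.17, 0.2], [-17, 14, 23, 0, -0.188, 0.222], [-17, 14, 23, 0, -0.188, 0.222], [-17, 14, 23, 0, -0.188, 0.222]],
])

```text
time: 44.48
ee_pos: [0.4993, -0.0994, 0.2493]
eef_rot: [0.675, 0.738, -0.002, -0.003]
ft_force: [-0.7, -0.4, -6.6]
width: 0.0455
grip_force: 60.0
```

```bash
timeout 100 python3 - <<'E'
from kin import *
from h import *
st()
q=r.read_state()["joint_positions"];w=[([.53,-.19,.22],lean(90,-35)),([.565,-.284,.17],lean(85,-70))]
for a in w:goG(*a)
sim(q,w)
E
```

```text
44.48 [ 0.4993 -0.0994  0.2493] [[-0.088, 0.996, -0.007], [0.996, 0.088, 0.002], [0.002, -0.007, -1.0]] F [-0.71 -0.37 -6.55] M [-0.145 -0.053 -0.015] Mtool [-0.04  -0.149  0.016] w 0.0455 g 59.99512458220124 q [ 0.76  0.1  -0.7   1.62  0.07  1.45  0.15]
row [-12.17, 2.06, 6.98] [0.02, -0.613, 0.087] rows>= 5.0
row [-23.61, 4.17, 9.55] [0.101, -1.22, 0.157] rows>= 9.9
err 0.0 0.0 [0.51, 0.25, -0.69, 1.79, 0.78, 1.37, -0.42]
err 0.0 0.0 [0.24, 0.64, -0.46, 1.76, 1.35, 1.66, -0.86]
```

Request:
carry_out([
  [[-2, 0.3, 1.2, 0, -0.1, 0.01], [-4, 0.7, 2.4, 0, -0.2, 0.03], [-6, 1, 3.5, 0.01, -0.3, 0.04], [-8, 1.4, 4.7, 0.01, -0.4, 0.06], [-10, 1.7, 5.8, 0.02, -0.5, 0.07], [-12, 2, 6.9, 0.02, -0.61, 0.087], [-14, 2.4, 7.4, 0.035, -0.71, 0.1], [-16, 2.8, 7.9, 0.05, -0.81, 0.11], [-18, 3.1, 8.3, 0.06, -0.91, 0.12], [-20, 3.5, 8.8, 0.075, -1.01, 0.13], [-22, 3.9, 9.2, 0.09, -1.12, 0.145], [-23.6, 4.2, 9.5, 0.1, -1.22, 0.157], [-23.6, 4.2, 9.5, 0.1, -1.22, 0.157], [-23.6, 4.2, 9.5, 0.1, -1.22, 0.157], [-23.6, 4.2, 9.5, 0.1, -1.22, 0.157], [-23.6, 4.2, 9.5, 0.1, -1.22, 0.157]],
])

```text
time: 45.82
ee_pos: [0.5634, -0.3318, 0.1597]
eef_rot: [0.606, 0.551, -0.42, 0.39]
ft_force: [0.2, -0.2, -6.5]
width: 0.0455
grip_force: 60.0
```

Run:
```python
from h import *
st()
s=r.read_state();R0=Ro.from_quat(s["eef_rot"]);print("G",(s["ee_pos"]-.05*R0.apply([0,0,1])).round(4), "lean",np.degrees(np.arccos(-R0.as_matrix()[2,2])))
ims=[r.camera(n)[...,::-1] for n in("scene","top")]
a=cv2.resize(ims[0][190:330,170:310],(560,560),interpolation=cv2.INTER_CUBIC);cv2.imwrite("pics/s8s.png",a);cv2.imwrite("pics/s8full.png",ims[0]);cv2.imwrite("pics/t8full.png",ims[1])
# cap (brass) and pillar foot analysis in scene
H,S,V=cv2.split(cv2.cvtColor(ims[0].copy(),cv2.COLOR_BGR2HSV))
for c in blobs((H>15)&(H<26)&(S>140)&(V>70),25):print("brass",c[:,0].min(0),c[:,0].max(0),c[:,0].mean(0).round(1))
```

```text
45.82 [ 0.5634 -0.3318  0.1597] [[0.04, 0.996, -0.079], [0.34, -0.088, -0.936], [-0.94, 0.01, -0.342]] F [ 0.2  -0.22 -6.5 ] M [ 2.502 -0.313  0.04 ] Mtool [-0.044  2.52   0.08 ] w 0.0455 g 59.99487861612579 q [ 0.25  0.63 -0.48  1.75  1.36  1.67 -0.84]
G [ 0.5674 -0.285   0.1768] lean 69.98428682011813
brass [257 232] [276 249] [265.8 242.1]
brass [200 211] [230 233] [215.5 221.3]
brass [231 189] [255 208] [243.  198.6]
brass [361 162] [371 182] [366.2 172. ]
brass [402 141] [419 152] [409.5 145.5]
brass [419  74] [440  93] [430.4  84.2]
brass [17 20] [32 26] [24.8 23.3]
brass [315   0] [639 220] [510.5  80.1]
brass [287   0] [296  14] [290.9   6.4]
```

Run:
```python
from h import *
G=np.array([.5674,-.285,.1768])
for n in("scene","top"):print(n,"cap top",proj(n,G+[0,0,.052]).round(1),"foot",proj(n,G-[0,0,.08]).round(1),"1cm x,y",(proj(n,G+[.01,0,.05])-proj(n,G+[0,0,.05])).round(1),(proj(n,G+[0,.01,.05])-proj(n,G+[0,0,.05])).round(1))
im=cv2.imread("pics/s8full.png");H,S,V=cv2.split(cv2.cvtColor(im,cv2.COLOR_BGR2HSV))
sub=(slice(180,300),slice(180,290))
for y in range(205,290,4):
    row=[]
    for x in range(190,285,3):
        h,s,v=H[y,x],S[y,x],V[y,x]
        row.append('B' if s>130 and 12<h<28 and v>60 else 'R' if s>130 and(h<9 or h>170) else '#' if v<40 else 'P' if s>38 and v>55 and 5<h<22 else '.')
    print(y,''.join(row))
im=cv2.imread("pics/t8full.png");H,S,V=cv2.split(cv2.cvtColor(im,cv2.COLOR_BGR2HSV))
for c in blobs((H>12)&(H<28)&(S>110)&(V>70),15):
    m=c[:,0].mean(0)
    if 380<m[0]<480 and 200<m[1]<300:print("top brass",c[:,0].min(0),c[:,0].max(0),m.round(1))
```

```text
scene cap top [[216.4 217.2]] foot [[225.6 263.2]] 1cm x,y [[3.1 2.2]] [[ 3.9 -2.4]]
top cap top [[439.2 225.5]] foot [[429.2 236.5]] 1cm x,y [[-0.5 -4.2]] [[-4.3  0.3]]
205 ............#####..BBB#.####PPPP
209 .........P..######....P#..#PPPPP
213 .......PBBPB#####.#....####..PPP
217 ....PBBBBBBBBB.....##...######PP
221 ...PBBBBBBBPBB.....####..#####.P
225 ....PBBBBBBBBP....#############.
229 .....PBBBBBPPP..################
233 .....PPPBPPPPP.#####..PB########
237 .....PPPPPPPP#####....PPP#######
241 ......PPPPP.####.......PBB.###..
245 ......PPPPP####........PBBB..P..
249 ......PPPPPP.PPP.......PPPBPPP..
253 ......PPPPPPPPPP................
257 .......PPPPPPPPP................
261 .......PPPPPPPPPP..RR...........
265 .......PPPPPPPPPPRPRRR..........
269 .........PPPPPPRRRRPRR..........
273 .....P.RRRPPRRRRRRRRRRR.........
277 ...RRRRRRRRRRRRRRRRRPRRR........
281 ..RRRPRRRRRRRRRRRRRRRPRRP.......
285 ...RR.RRRRRRRRRRRRRRR.RRR.......
289 ...RRRPRRRRRRRRRRRRRRRPRRR......
top brass [431 217] [452 237] [441.7 227.3]
top brass [407 215] [410 249] [408.3 232.5]
top brass [399 208] [401 217] [399.9 212. ]
```

Run:
```python
from h import *
print("cap xy top",cast("top",(441.5,227),.229).round(4))
im=cv2.imread("pics/s8full.png");H,S,V=cv2.split(cv2.cvtColor(im,cv2.COLOR_BGR2HSV))
pil=(S>38)&(V>55)&(H>5)&(H<26)
ys=np.arange(234,266);xl=np.array([195+np.argmax(pil[y,195:225]) for y in ys]);pl=np.polyfit(ys,xl,1);print("left edge slope",pl.round(3),np.std(xl-np.polyval(pl,ys)).round(2))
yr=np.arange(249,264);xr=np.array([245-np.argmax(pil[y,245:220:-1]) for y in yr]);pr=np.polyfit(yr,xr,1);print("right",pr.round(3),xr.tolist())
# expected vertical silhouettes edges
G=np.array([.565,-.287,.1768]);a=np.radians(85)
ex=np.array([np.cos(a),np.sin(a),0]);ey=np.array([ex[1],-ex[0],0])
for sx in(-1,1):
    for sy in(-1,1):
        c=G+.023*(sx*ex+sy*ey);t=proj("scene",c+[0,0,.05])[0];b=proj("scene",c-[0,0,.08])[0];print(sx,sy,t.round(1),b.round(1),"slope",round((b-t)[0]/(b-t)[1],3))
```

```text
cap xy top [[ 0.5636 -0.2899  0.229 ]]
left edge slope [  0.224 151.633] 0.32
right [  0.386 138.324] [235, 235, 235, 236, 236, 236, 236, 236, 237, 237, 238, 238, 243, 240, 238]
-1 -1 [199.1 217.6] [209.3 262.8] slope 0.227
-1 1 [211.7 228.7] [221.3 274.1] slope 0.21
1 -1 [218.1 207.5] [226.9 252.7] slope 0.194
1 1 [231.  218.2] [239.  263.5] slope 0.177
```

The pillar is upright (left edge slope 0.224, expected 0.227) and within a few mm of the board's centre. I'll go down to just above the board.

Request:
carry_out([
  [[0.8, 0, 0.2, 0, 0, 0], [1.8, 0, 0.5, 0, 0, 0], [2.8, 0, 0.8, 0, 0, 0], [3.8, 0, 1.1, 0, 0, 0], [4.8, 0, 1.5, 0, 0, 0], [5.7, 0, 1.8, 0, 0, 0], [6.4, 0, 2, 0, 0, 0], [6.9, 0, 2.2, 0, 0, 0], [7.15, 0, 2.28, 0, 0, 0], [7.15, 0, 2.28, 0, 0, 0], [7.15, 0, 2.28, 0, 0, 0]],
])

```text
time: 46.83
ee_pos: [0.5637, -0.3296, 0.0831]
eef_rot: [0.605, 0.551, -0.422, 0.39]
ft_force: [0.3, 0.2, -6.6]
width: 0.0455
grip_force: 60.0
```

Run:
```python
from h import *
im=avg(3);st()
s=r.read_state();R0=Ro.from_quat(s["eef_rot"]);print("G",(s["ee_pos"]-.05*R0.apply([0,0,1])).round(4))
H,S,V=cv2.split(cv2.cvtColor(im,cv2.COLOR_RGB2HSV))
for c in blobs((H>12)&(H<28)&(S>110)&(V>70),15):
    m=c[:,0].mean(0);b0,b1=c[:,0].min(0),c[:,0].max(0)
    if 410<m[0]<480 and 200<m[1]<300:print("top brass",b0,b1,cast("top",(b0+b1)/2,.229-.075).round(4))
```

```text
t 46.93 mean [-0.269  0.251 -6.209 -0.024  2.566  0.091] sd [0.437 0.071 0.383 0.051 0.014 0.021]
46.98 [ 0.5638 -0.3297  0.0835] [[0.038, 0.996, -0.081], [0.338, -0.089, -0.937], [-0.94, 0.008, -0.34]] F [-0.04  0.66 -6.52] M [ 2.543 -0.326  0.025] Mtool [-0.038  2.562  0.092] w 0.0454 g 59.99522870028159 q [ 0.23  0.76 -0.45  1.75  1.4   1.65 -0.96]
G [ 0.5678 -0.2828  0.1005]
top brass [425 224] [445 243] [[ 0.5634 -0.2887  0.154 ]]
```

Request:
carry_out([
  [[0.07, 0, -0.19, 0, 0, 0], [0.25, 0, -0.12, 0, 0, 0], [0.44, 0, -0.05, 0, 0, 0], [0.54, 0, -0.02, 0, 0, 0], [0.63, 0, 0.01, 0, 0, 0], [0.7, 0, 0.04, 0, 0, 0], [0.75, 0, 0.06, 0, 0, 0], [0.75, 0, 0.06, 0, 0, 0]],
])

```text
time: 47.65
ee_pos: [0.5639, -0.3277, 0.0777]
eef_rot: [0.605, 0.55, -0.422, 0.391]
ft_force: [-2.5, 5.1, 8.0]
width: 0.0454
grip_force: 60.0
```

Request:
carry_out([
  [[0.05, 0, 0.02, 0, 0, 0], [0.1, 0, 0.03, 0, 0, 0], [0.15, 0, 0.05, 0, 0, 0], [0.19, 0, 0.07, 0, 0, 0], [0.19, 0, 0.07, 0, 0, 0]],
])

```text
time: 48.07
ee_pos: [0.564, -0.3277, 0.0777]
eef_rot: [0.605, 0.549, -0.423, 0.392]
ft_force: [-5.6, 8.3, 18.0]
width: 0.0457
grip_force: 60.1
```

Contact with the board. I'll ease off before opening.

Request:
carry_out([
  [[-0.08, 0, -0.03, 0, 0, 0], [-0.16, 0, -0.06, 0, 0, 0], [-0.22, 0, -0.08, 0, 0, 0], [-0.22, 0, -0.08, 0, 0, 0], [-0.22, 0, -0.08, 0, 0, 0]],
])

```text
time: 48.48
ee_pos: [0.564, -0.3278, 0.0777]
eef_rot: [0.605, 0.55, -0.422, 0.391]
ft_force: [-1.8, 5.1, 6.7]
width: 0.0457
grip_force: 60.0
```

Run:
```python
from h import *
avg(2)
im=r.camera("scene")[...,::-1];H,S,V=cv2.split(cv2.cvtColor(im.copy(),cv2.COLOR_BGR2HSV))
pil=(S>38)&(V>55)&(H>5)&(H<26)
for y in range(232,312,4):
    print(y,''.join('B' if S[y,x]>130 and 12<H[y,x]<28 and V[y,x]>60 else 'R' if S[y,x]>130 and(H[y,x]<9 or H[y,x]>170) else '#' if V[y,x]<40 else 'P' if pil[y,x] else '.' for x in range(190,285,3)))
```

```text
t 48.53 mean [-2.595  4.98   7.03   0.98   0.059 -0.359] sd [0.778 0.115 0.361 0.033 0.003 0.006]
232 ..............####...BBP.#####PP
236 ...............#####.P.B...##PP.
240 ..........PPBP#####......##.....
244 ........PBBBBBB#.....#..P...#...
248 ......PBBBBBBBBBP.....##..P.####
252 ......PBBBBBBBBBP...############
256 .......PBBBBBBPPP..#############
260 .......PPPBBPPPPP#####....######
264 ........PPPPPPP.####R......#####
268 ........PPPPPP####RPRRP.....###.
272 ......P.PPPPPP###PRPRRR......#..
276 ..P.RRRRRPPPPPP.PPRRPRR.........
280 ..RRRPRRRPPPPPPPPPRRRRRRP.......
284 ..RRRPRRRPPPPPPPPPRRRPRRR.......
288 ...RRRPRRRPPPPPPPPPRRRPRR.......
292 ...RRRPRRRRPPPPPP.RRRRRRRRP.....
296 ....RRRPRRRRPPPRRRRRRRRPRRR.....
300 .....RRPRRRRRRRRRRRRRRRRRRR.....
304 .....RRRPRRRRRRRRRRRRRRRR.P.....
308 ......RRRRRRRRRRRRRRR.P.........
```

Request:
carry_out([
  [[-0.07, 0, 0.0, 0, 0, 0], [-0.12, 0, 0.0, 0, 0, 0], [-0.12, 0, 0.0, 0, 0, 0]],
])

```text
time: 48.88
ee_pos: [0.5639, -0.3279, 0.0776]
eef_rot: [0.605, 0.551, -0.422, 0.39]
ft_force: [-2.2, 5.0, 4.2]
width: 0.0455
grip_force: 60.0
```

Request:
carry_out([
  [[0, 0, 0, 0, 0, 0], [0, 0, 0, 0, 0, 0], [0, 0, 0, 0, 0, 0], [0, 0, 0, 0, 0, 0], [0, 0, 0, 0, 0, 0], [0, 0, 0, 0, 0, 0], [0, 0, 0, 0, 0, 0], [0, 0, 0, 0, 0, 0]],
], hand=-1)

```text
time: 49.55
ee_pos: [0.5637, -0.3282, 0.0771]
eef_rot: [0.605, 0.551, -0.422, 0.39]
ft_force: [0.4, -0.0, -0.3]
width: 0.0849
grip_force: 0.0
```

```bash
timeout 60 python3 - <<'E'
from kin import *
from h import *
st();q=r.read_state()["joint_positions"]
s=r.read_state();R0=Ro.from_quat(s["eef_rot"]);G=s["ee_pos"]-.05*R0.apply([0,0,1]);sim(q,[(G-.13*R0.apply([0,0,1]),R0)],n=12)
E
```

```text
49.55 [ 0.5637 -0.3282  0.0771] [[0.037, 0.996, -0.081], [0.338, -0.089, -0.937], [-0.94, 0.007, -0.34]] F [ 0.36 -0.04 -0.28] M [ 1.088 -0.145  0.028] Mtool [-0.035  1.097  0.038] w 0.0849 g 0.0 q [ 0.22  0.77 -0.45  1.75  1.4   1.65 -0.97]
err 0.0 0.0 [0.08, 0.76, -0.53, 1.66, 1.28, 1.83, -0.97]
```

Request:
carry_out([
  [[0, 0, -0.5, 0, 0, 0], [0, 0, -1.5, 0, 0, 0], [0, 0, -2.5, 0, 0, 0], [0, 0, -3.5, 0, 0, 0], [0, 0, -4.5, 0, 0, 0], [0, 0, -5.5, 0, 0, 0], [0, 0, -6.5, 0, 0, 0], [0, 0, -7.5, 0, 0, 0], [0, 0, -8.5, 0, 0, 0], [0, 0, -9.5, 0, 0, 0], [0, 0, -10.5, 0, 0, 0], [0, 0, -11.5, 0, 0, 0], [0, 0, -12.5, 0, 0, 0], [0, 0, -12.5, 0, 0, 0], [0, 0, -12.5, 0, 0, 0], [0, 0, -12.5, 0, 0, 0]],
])

```text
time: 50.88
ee_pos: [0.5737, -0.2114, 0.1195]
eef_rot: [0.605, 0.551, -0.422, 0.39]
ft_force: [0.6, 0.7, 0.7]
width: 0.0867
grip_force: 0.0
```

```bash
timeout 60 python3 - <<'E'
from h import *
st()
T=r.camera("top")[...,::-1];im=r.camera("scene")[...,::-1]
H,S,V=cv2.split(cv2.cvtColor(im.copy(),cv2.COLOR_BGR2HSV));pil=(S>38)&(V>55)&(H>5)&(H<26)
for y in range(236,308,4):
    print(y,''.join('B' if S[y,x]>130 and 12<H[y,x]<28 and V[y,x]>60 else 'R' if S[y,x]>130 and(H[y,x]<9 or H[y,x]>170) else '#' if V[y,x]<40 else 'P' if pil[y,x] else '.' for x in range(190,285,3)))
H,S,V=cv2.split(cv2.cvtColor(T.copy(),cv2.COLOR_BGR2HSV))
for c in blobs((H>12)&(H<28)&(S>110)&(V>60),15):
    m=c[:,0].mean(0);b0,b1=c[:,0].min(0),c[:,0].max(0)
    if 405<m[0]<480 and 200<m[1]<300:print("top brass",b0,b1,cast("top",(b0+b1)/2,.144).round(4))
# bystanders and sound pillars: scene0 vs now
a=cv2.imread("pics/scene0.png").astype(int)
for n,(x0,x1,y0,y1) in dict(eleph=(362,412,208,262),candle=(415,447,180,214),cal=(400,442,138,166),file=(298,350,256,304),P1=(358,410,148,186),P3=(255,292,202,250)).items():
    print(n,np.abs(a[y0:y1,x0:x1]-im[y0:y1,x0:x1]).max(2).mean().round(1))
E
```

```text
50.88 [ 0.5737 -0.2114  0.1195] [[0.037, 0.996, -0.081], [0.338, -0.089, -0.937], [-0.94, 0.007, -0.34]] F [0.58 0.73 0.71] M [ 1.058 -0.222 -0.058] Mtool [0.018 1.073 0.142] w 0.0867 g 0.0 q [ 0.08  0.76 -0.53  1.67  1.28  1.82 -0.97]
236 ......................PBBBBBB###
240 ..........PBBP.........PBBPBBP#.
244 ........PBBBBBB........PBBBBPP..
248 ......PBBBBBBBBBP......PPBBPPP..
252 ......PBBBBBBBBBB...........P...
256 .......PBBBBBBBPP...............
260 .......PPPBBPPPPP..PR...........
264 ........PPPPPPPPPRPRRR..........
268 ........PPPPPPPPP.RPRR..........
272 ......PRPPPPPPPPPPRPRRR.........
276 ...RRRRRRPPPPPPPPPRRPRR.........
280 ..RRRPRRRPPPPPPPPPRRRRRR........
284 ..RRRPRRRPPPPPPPPPRRRPRRR.......
288 ...RRRPRRRPPPPPPPPPRRRPRRR......
292 ...RRRPRRRRPPPPPP.RRRRRRRR......
296 ....RRRPRRRRPPPRRRRRRRRPRRR.....
300 .....RR.RRRRRRRRRRRRRRRRRRRP....
304 .....RRRPRRRRRRRRRRRRRRRR.......
top brass [423 225] [443 243] [[ 0.5643 -0.2857  0.144 ]]
eleph 13.7
candle 14.7
cal 14.0
file 20.6
P1 16.0
P3 41.0
```

```bash
timeout 60 python3 - <<'E'
from h import *
a=cv2.imread("pics/scene0.png");im=r.camera("scene")[...,::-1].copy()
for n,(x0,x1,y0,y1) in dict(eleph=(362,412,208,262),candle=(415,447,180,214),cal=(400,442,138,166),file=(298,350,256,304),P1=(358,410,148,186),P3=(255,292,202,250)).items():
    m=cv2.matchTemplate(im[y0-10:y1+10,x0-10:x1+10],a[y0:y1,x0:x1],cv2.TM_CCOEFF_NORMED);_,v,_,l=cv2.minMaxLoc(m);print(n,"shift px",l[0]-10,l[1]-10,round(v,2))
E
```

```text
eleph shift px 0 0 1.0
candle shift px 0 0 1.0
cal shift px 0 0 1.0
file shift px 0 0 0.5
P1 shift px 0 0 0.89
P3 shift px 1 0 0.48
```

```bash
python3 -c "
from bench import r
print(r.close_job())"
```

```text
the job is handed in; nothing more can be done
None
```

The loose pillar was the middle one: its lengthwise moment shifted by 0.17 N m end to end. I laid it down, released it, then stood it cap-up within about 4 mm of the red board's centre, and handed in at about 51 s; the left pillar was never lifted, the right one (read sound, though gripped only near its top edge) is back where it was, and no bystander shows a shift.

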